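Put four mixed-up dropper bottles back in their own stands

TASK

The four dropper bottles have been put back in each other's stands. Change them round so that each bottle stands upright in the stand of the same colour as its cap, with the empty black stand free as a spare place on the way; do not knock any bottle over.

Things in the scene. Friction and masses are not known exactly. Their poses are not given: they have to be found in the camera images.
- bottle_red: white plastic dropper bottle with a pointed red screw cap, round, 28 mm diameter, 67 mm tall over the cap; the body is straight for about 38 mm from the underside, then comes a rounded shoulder; grip the body 20 to 40 mm above the worktop. About 25 to 45 g. Origin: centre of its underside; z up along the bottle. Starts upright in another colour's stand.
- bottle_green: white plastic dropper bottle with a pointed green screw cap, round, 25 mm diameter, 60 mm tall over the cap; the body is straight for about 34 mm from the underside, then comes a rounded shoulder; grip the body 20 to 40 mm above the worktop. About 25 to 45 g. Origin: centre of its underside; z up along the bottle. Starts upright in another colour's stand.
- bottle_blue: white plastic dropper bottle with a pointed blue screw cap, round, 25 mm diameter, 60 mm tall over the cap; the body is straight for about 34 mm from the underside, then comes a rounded shoulder; grip the body 20 to 40 mm above the worktop. About 25 to 45 g. Origin: centre of its underside; z up along the bottle. Starts upright in another colour's stand.
- bottle_white: white plastic dropper bottle with a pointed white screw cap, round, 27 mm diameter, 65 mm tall over the cap; the body is straight for about 37 mm from the underside, then comes a rounded shoulder; grip the body 20 to 40 mm above the worktop. About 25 to 45 g. Origin: centre of its underside; z up along the bottle. Starts upright in another colour's stand.
- stand_red: round shallow red plastic bottle stand fixed to the worktop, home of the red-capped bottle: coloured collar of outer diameter 60 mm on a black rubber foot 66 mm wide and 2 mm high, rim 10 mm high, inner diameter 46 mm, inner floor 4 mm above the worktop. Origin: centre of its underside, on the worktop; z up.
- stand_green: round shallow green plastic bottle stand fixed to the worktop, home of the green-capped bottle: coloured collar of outer diameter 60 mm on a black rubber foot 66 mm wide and 2 mm high, rim 10 mm high, inner diameter 46 mm, inner floor 4 mm above the worktop. Origin: centre of its underside, on the worktop; z up.
- stand_blue: round shallow blue plastic bottle stand fixed to the worktop, home of the blue-capped bottle: coloured collar of outer diameter 60 mm on a black rubber foot 66 mm wide and 2 mm high, rim 10 mm high, inner diameter 46 mm, inner floor 4 mm above the worktop. Origin: centre of its underside, on the worktop; z up.
- stand_white: round shallow white plastic bottle stand fixed to the worktop, home of the white-capped bottle: coloured collar of outer diameter 60 mm on a black rubber foot 66 mm wide and 2 mm high, rim 10 mm high, inner diameter 46 mm, inner floor 4 mm above the worktop. Origin: centre of its underside, on the worktop; z up.
- stand_black: round shallow black plastic bottle stand fixed to the worktop, empty at the start, nobody's home: a free spot to park a bottle: coloured collar of outer diameter 60 mm on a black rubber foot 66 mm wide and 2 mm high, rim 10 mm high, inner diameter 46 mm, inner floor 4 mm above the worktop. Origin: centre of its underside, on the worktop; z up.
There are look-alikes about, which are no part of the job. Leave any purple look-alike of the bottle_red alone. Leave any pink look-alike of the bottle_green alone.

How it is judged:
By the outcome, as a careful person would: the job done as asked, in the order asked, and still so for the second after the job is handed in, with the robot touching nothing.
It also fails if it takes over 128 s, if anything falls off the work surface, if the arm or the gripper's body presses on something with over 40 N, if the wrist force passes 120 N, or if a joint passes its speed limit or range.

ROBOT

A 6-joint arm with a two-finger parallel gripper is mounted at the origin on a cart in front of the work surface, level with it; the furniture and walls round the work are solid. World frame = base frame: x ahead of the robot, y to its left, z up, the work surface at z = 0. Lengths are in m, angles in rad, forces in N, time in s.
With the tool pointing down it reaches from about 0.25 to 0.725 m from the base axis. Payload 4 kg.
Tool frame: the origin (TCP) lies between the finger pads; the fingertips stand 8 mm ahead of it and the grasp point (between the pads) lies 11 mm behind it; z points along the fingers, y is the direction in which the jaws open and shut (so a half turn about z gives the same grasp; the last joint's range is limited). The gripper opens to 85 mm and grips with 20 to 120 N. Pads are 22 mm wide; open, the fingers measure 114 mm over their backs; the gripper's body (76 mm by 85 mm) begins 54 mm behind the grasp point. The pads swing forward as they close: fully open they stand 13 mm farther back than shut.
Start: joints at [-1.131, 0.241, 0.005, 1.335, 0, 1.571], TCP at [0.213, -0.452, 0.21] pointing down, gripper open.
Joint ranges: [-2.72, 2.72], [-1.05, 1.87], [-1.09, 1.28], [-1.99, 2.15], [-1.42, 1.44], [-3.14, 3.14]. Speed limits (rad/s): [2.79, 2.79, 3.14, 3.14, 3.14, 3.14].

INTERFACE

Orientations are given as a unit quaternion [x, y, z, w].
In Python, from workcell import * gives the robot as it stands.
- The arm moves only by the tool send_rows, never from a script. Its argument "increments" is a list that holds one entry, the list of rows, each a list of 6 numbers: the shift along the tool's x, y, z in units of 50 mm (1.0 is 50 mm), then the turn, a rotation vector about the tool's x, y, z in units of 10 degrees (1.0 is 10 degrees). In form: [[[x, y, z, ax, ay, az], ...]]. A call has 1 to 8 rows; each row shifts and turns the commanded pose from where the row before left it, along the tool's axes as they then stand; what a row does not reach is not made up. A row lasts 1/8 s, in which the tool goes at most 62.5 mm and 10.7 degrees, less where a joint would pass 70% of its speed; a pose out of reach is approached as far as the arm can. A call with a number of a shift or a turn outside -1 to 1 is refused whole. A call with a gripper value outside its range is refused whole. "grip" is the closure, from 0 (fully open) to 1 (shut), set as the call begins (left out, the last holds). The fingers move at their own pace and stop on an object; the grip force is fixed at half the most. Time passes only in rows, so rows that do not move let the fingers close. It gives the time, the measured TCP pose, the force and the opening at its end, in the units of the state.
- get_obs(): the state, without advancing time (a new reading comes with each control period).
- camera(name): name is "scene" or "top" or "wrist"; returns a dict with "color" (384x512x3 uint8, red, green, blue), "z_map" (384x512 float32, m along the optical axis (not along the pixel's ray), 0 where there is no reading), "intrinsics" (3x3 intrinsics, pixels), "pose" (4x4, takes a point from camera to world coordinates); the wrist camera has in their place "mount" (4x4, takes a point from camera to tool coordinates, whose origin is the TCP and whose axes are the flange's). Camera axes: x right, y down, z forward; pixel columns grow to the right and rows downward; lengths in m; the calibration is good to about 2 mm. The wrist camera is an equidistant fisheye: a pixel r from the principal point sees the ray r / f radians off the axis. A picture is of the moment at which its call begins: read the wrist's pose just before it.
- job_done(): hands the job in, once; it reports no verdict.
The state is a dict: "clock": time; "joint_pos": joint angles; "joint_vel": joint speeds; "tau": joint torques, N m; "eef_pos": TCP position; "tool_rot": TCP orientation; "ft_force": force on the tool from outside, world axes, zero at the start; "ft_torque": the same for the moment, N m; "grip_width": finger opening in m.
Only numpy, scipy, OpenCV 4.12 (cv2) and the standard library are available. Lean on these libraries where they do the work, as an engineer would, in place of code of your own. Each camera call takes 0.05 s, during which the arm holds its last target.

## Working session

There is one attempt and no reset: what is moved stays moved. The work goes in short steps, Python scripts to look and compute and a tool call to move; the robot and the scene stay as the last step left them, time stands still between calls to the robot, and variables do not carry over. Pictures are saved under pics/ and viewed, and the job is handed in when it is done.

Besides the shell and the picture viewer there is one more tool, called after "Call:" as name(argument=value, ...), one argument or row to a line, values as JSON. send_rows: Moves the arm, as the interface text tells. Its arguments: {"type":"object","properties":{"increments":{"type":"array"},"grip":{"type":"number"}},"required":["increments"]}

```bash
mkdir -p pics; ls; python3 - <<'E'
from workcell import *
import cv2,numpy as np
o=get_obs(); print(o)
for n in ["scene","top"]:
    c=camera(n); cv2.imwrite(f"pics/{n}0.png",cv2.resize(c["color"][:,:,::-1],(768,576),interpolation=cv2.INTER_CUBIC)); np.savez(f"{n}0.npz",**c); print(c["intrinsics"],c["pose"])
E
```

```text
pics
{'clock': 0.0, 'joint_pos': array([-1.13099807e+00,  2.41417082e-01,  3.69077078e-03,  1.33519871e+00,
        7.13948954e-06,  1.57079146e+00]), 'joint_vel': array([-6.84263844e-04, -2.21212567e-03,  2.80571254e-05,  1.96217817e-03,
       -1.02531743e-03, -9.33145231e-04]), 'tau': array([-1.66764632e-03, -3.72314894e+01,  2.52409476e+01,  1.69246428e-02,
       -1.84266401e-04,  5.54396507e-06]), 'eef_pos': array([ 0.21258496, -0.45178956,  0.2087982 ]), 'tool_rot': array([ 9.75918375e-01,  2.18133428e-01, -2.28680817e-04, -1.03949553e-03]), 'ft_force': array([-0.47493719, -0.20014717,  0.38050643]), 'ft_torque': array([ 0.03512959, -0.01090031,  0.08542614]), 'grip_width': 0.08566448662426863}
[[407.37604657   0.         253.69937554]
 [  0.         407.37604657 197.43663706]
 [  0.           0.           1.        ]] [[-0.76183617 -0.40648075  0.50436004  0.09468567]
 [-0.64770482  0.48903468 -0.58422902  0.5488238 ]
 [-0.0091717  -0.77176323 -0.63584385  0.579794  ]
 [ 0.          0.          0.          1.        ]]
[[453.19463784   0.         253.78412223]
 [  0.         453.19463784 196.95103005]
 [  0.           0.           1.        ]] [[-9.15270544e-04 -9.82593409e-01  1.85766938e-01  3.15950816e-01]
 [-9.99972801e-01  2.25882800e-03  7.02096869e-03  5.10659620e-02]
 [-7.31837312e-03 -1.85755459e-01 -9.82568751e-01  1.09858779e+00]
 [ 0.00000000e+00  0.00000000e+00  0.00000000e+00  1.00000000e+00]]
```

View pics/scene0.png

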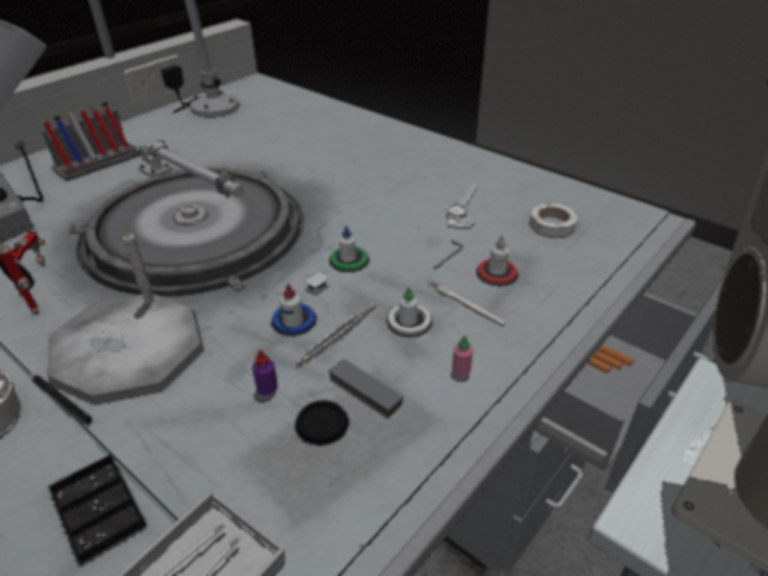

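View pics/top0.png

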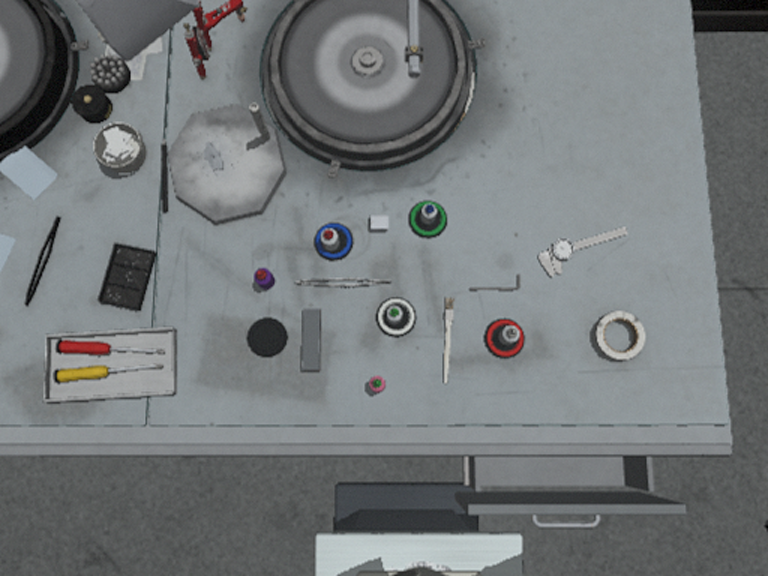

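The top view shows the stands and their bottles:

| Stand | Position (display px) | Bottle in it |
|---|---|---|
| blue | (333,240) | red cap |
| green | (428,218) | blue cap |
| white | (396,316) | green cap |
| red | (505,338) | white cap |
| black | (267,337) | empty |

There are two look-alikes. One has a purple body and a red cap at (263,278), the other a pink body and a green cap at (376,384). Neither is in a stand and neither has a white body, so I'll leave both alone. Next I'll take enlarged crops and measure.

```bash
cat > h.py <<'E'
import numpy as np,cv2
def load(n): return dict(np.load(n))
def proj(c,p):
    T=np.linalg.inv(c["pose"]); q=T[:3,:3]@np.asarray(p,float)+T[:3,3]; K=c["intrinsics"]; u=K@(q/q[2]); return u[:2]
def atz(c,u,v,z):
    K=c["intrinsics"]; d=c["pose"][:3,:3]@np.array([(u-K[0,2])/K[0,0],(v-K[1,2])/K[1,1],1]); o=c["pose"][:3,3]; return o+d*(z-o[2])/d[2]
def cloud(c):
    K=c["intrinsics"]; z=c["z_map"]; v,u=np.mgrid[:384,:512]
    P=np.stack([(u-K[0,2])/K[0,0]*z,(v-K[1,2])/K[1,1]*z,z],-1)
    return P@c["pose"][:3,:3].T+c["pose"][:3,3]
E
python3 - <<'E'
from h import *
c=load("top0.npz"); im=c["color"][:,:,::-1]
cv2.imwrite("pics/topcrop.png",cv2.resize(im[125:275,155:365],None,fx=3.8,fy=3.8,interpolation=cv2.INTER_CUBIC))
s=load("scene0.npz")["color"][:,:,::-1]
cv2.imwrite("pics/scenecrop.png",cv2.resize(s[140:300,150:360],None,fx=3.7,fy=3.7,interpolation=cv2.INTER_CUBIC))
# expected stand px centres (half-res of display*2/3)
P=cloud(c)
st=dict(blue=(333,240),green=(428,218),white=(396,316),red=(505,338),black=(267,337))
hsv=cv2.cvtColor(c["color"],cv2.COLOR_RGB2HSV)
for n,(u,v) in st.items():
    g=atz(c,u/1.5,v/1.5,0.01)
    d=np.hypot(P[...,0]-g[0],P[...,1]-g[1])
    m=(d<0.04)&(c["z_map"]>0)
    z=P[...,2][m]; 
    hi=m&(P[...,2]>0.03)
    print(n,g.round(4),"zmax",z.max().round(4), "tall pts",hi.sum(), P[hi].mean(0).round(4) if hi.sum() else "", "ground",np.median(P[...,2][(d>0.036)&(d<.05)]).round(4))
    if n!="black":
        rim=m&(P[...,2]>0.005)&(P[...,2]<0.016)
        print("  rim bbox",P[rim].min(0).round(4),P[rim].max(0).round(4),((P[rim].min(0)+P[rim].max(0))/2).round(4))
E
```

```text
blue [0.6154 0.1377 0.01  ] zmax 0.0719 tall pts 117 [0.6106 0.1425 0.05  ] ground 0.0004
  rim bbox [0.5757 0.1081 0.005 ] [0.647  0.1728 0.0159] [0.6114 0.1405 0.0105]
green [ 0.6528 -0.0201  0.01  ] zmax 0.0624 tall pts 88 [ 0.6544 -0.0181  0.0456] ground 0.0002
  rim bbox [ 0.6237 -0.0549  0.005 ] [0.6829 0.0108 0.0159] [ 0.6533 -0.0221  0.0105]
white [0.4878 0.034  0.01  ] zmax 0.0672 tall pts 90 [0.4877 0.0388 0.046 ] ground 0.0002
  rim bbox [0.4597 0.0047 0.005 ] [0.5225 0.0682 0.0157] [0.4911 0.0364 0.0104]
red [ 0.4516 -0.1411  0.01  ] zmax 0.0696 tall pts 113 [ 0.4547 -0.1411  0.0485] ground 0.0
  rim bbox [ 0.4191 -0.1693  0.0051] [ 0.4848 -0.1107  0.0158] [ 0.452  -0.14    0.0104]
black [0.4539 0.2423 0.01  ] zmax 0.0151 tall pts 0  ground 0.0004
```

View pics/topcrop.png

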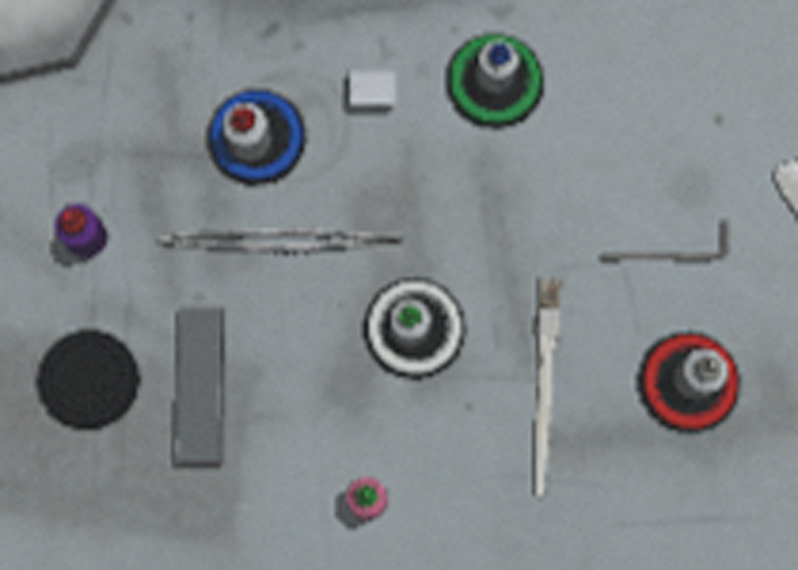

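View pics/scenecrop.png

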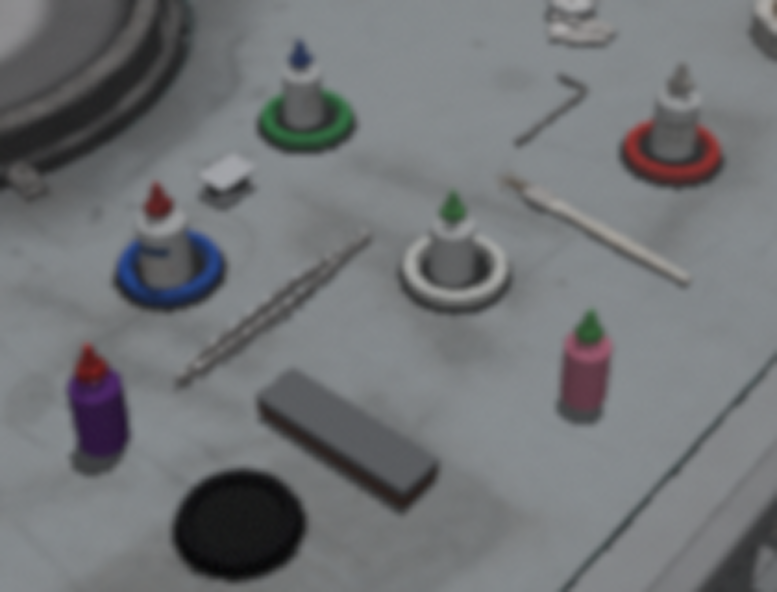

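The crops confirm which bottle is which. In topcrop the stand centres are blue (257,136), green (495,80), white (414,328), red (689,382) and black (88,380). The cap tips are red (243,119), blue (499,53), green (410,316) and white (706,369). I'll triangulate these and check them by overlaying the result on both views.

```bash
cat > est.py <<'E'
from h import *
c=load("top0.npz"); s=load("scene0.npz")
f=lambda p:((p[0]+.5)/3.8-.5+155,(p[1]+.5)/3.8-.5+125)
g=lambda p:((p[0]+.5)/3.7-.5+150,(p[1]+.5)/3.7-.5+140)
st=dict(blue=(257,136),green=(495,80),white=(414,328),red=(689,382),black=(88,380))
st2=dict(blue=(170,265),green=(306,117),white=(455,262),red=(671,150),black=(239,522))
bt=dict(red=(243,119,.071),blue=(499,53,.064),green=(410,316,.064),white=(706,369,.069))
bt2=dict(red=(156,184),blue=(299,41),green=(452,193),white=(682,67))
S={};B={}
for n in st:
    a=atz(c,*f(st[n]),.006); b=atz(s,*g(st2[n]),.006); S[n]=a; print("stand",n,a.round(4),b.round(4))
for n in bt:
    z=bt[n][2]-.003
    a=atz(c,*f(bt[n]),z); b=atz(s,*g(bt2[n]),z+.003); B[n]=a; print("bottle",n,a.round(4),b.round(4))
E
cat > ov.py <<'E'
from est import *
import cv2
def draw(cam,S,B,fn,box,k):
    im=cam["color"][:,:,::-1].copy(); x0,x1,y0,y1=box
    im=cv2.resize(im[y0:y1,x0:x1],None,fx=k,fy=k,interpolation=cv2.INTER_CUBIC)
    def circ(p,r,z,col):
        t=np.linspace(0,2*np.pi,60)
        q=np.array([proj(cam,(p[0]+r*np.cos(a),p[1]+r*np.sin(a),z)) for a in t])
        q=((q+.5-[x0,y0])*k-.5).astype(np.int32); cv2.polylines(im,[q],True,col,1)
    for p in S.values(): circ(p,.03,.01,(255,255,0)); circ(p,.033,.001,(0,255,255))
    R=dict(red=.014,green=.0125,blue=.0125,white=.0135)
    for n,p in B.items(): circ(p,R[n],.004,(255,0,255)); circ(p,R[n],.04,(255,0,255)); circ(p,.002,dict(red=.071,green=.064,blue=.064,white=.069)[n],(255,0,255))
    cv2.imwrite(fn,im)
if __name__=="__main__":
    draw(c,S,B,"pics/ovt.png",(155,365,125,275),3.8)
    draw(s,S,B,"pics/ovs.png",(150,360,140,300),3.7)
E
python3 ov.py
```

```text
stand blue [0.6154 0.1374 0.006 ] [0.6151 0.1361 0.006 ]
stand green [ 0.6531 -0.0192  0.006 ] [ 0.6535 -0.021   0.006 ]
stand white [0.4877 0.035  0.006 ] [0.4906 0.0291 0.006 ]
stand red [ 0.4525 -0.1401  0.006 ] [ 0.4524 -0.1416  0.006 ]
stand black [0.4545 0.2435 0.006 ] [0.453  0.2437 0.006 ]
bottle red [0.6093 0.1413 0.068 ] [0.6109 0.1416 0.071 ]
bottle blue [ 0.6537 -0.0184  0.061 ] [ 0.6554 -0.0203  0.064 ]
bottle green [0.4865 0.0382 0.061 ] [0.4873 0.0378 0.064 ]
bottle white [ 0.4529 -0.1401  0.066 ] [ 0.4524 -0.1409  0.069 ]
```

View pics/ovt.png

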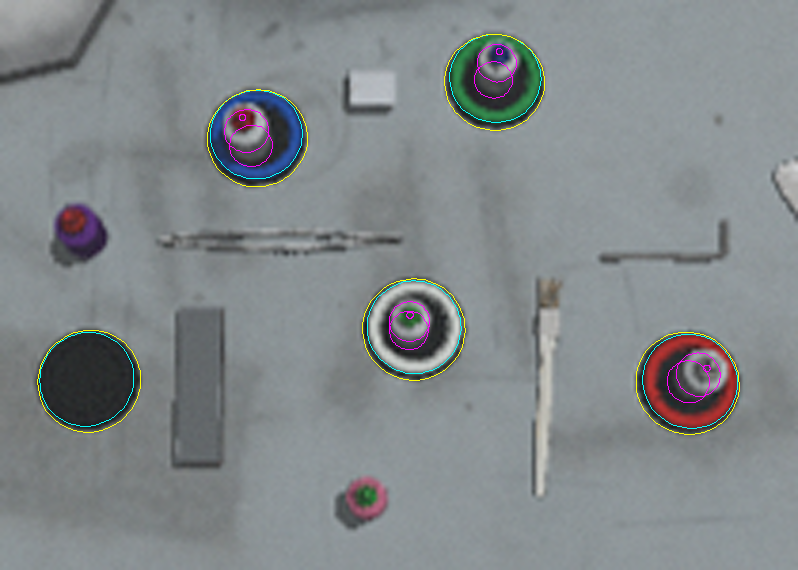

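View pics/ovs.png

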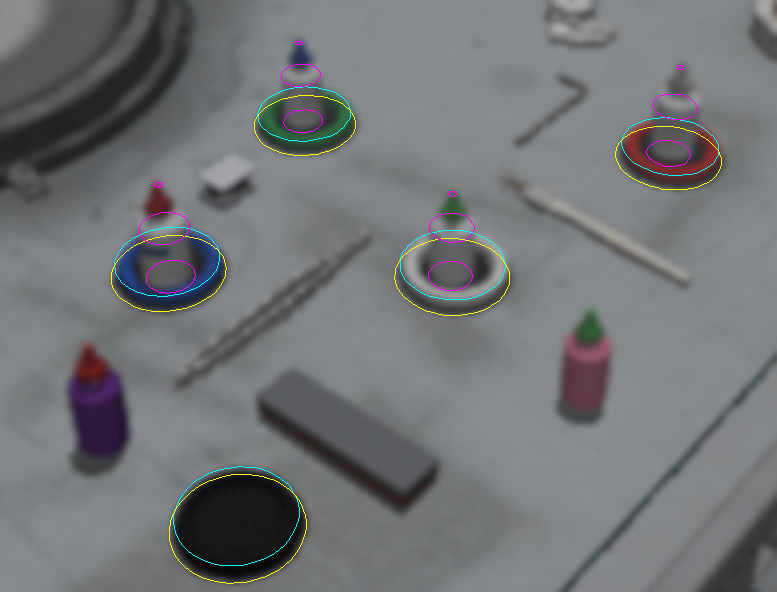

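Call:
send_rows(
  increments=[
    [[0,0,0,0,0,-0.92],[0,0,0,0,0,-0.92],[0,0,0,0,0,-0.92],[0,0,0,0,0,-0.92],[0,0,0,0,0,-0.92],[0,0,0,0,0,-0.92],[0,0,0,0,0,-0.96],[0,0,0,0,0,0]],
  ],
  grip=0.3,
)

```text
clock: 1.1
eef_pos: [0.2127, -0.4521, 0.2092]
tool_rot: [0.708, 0.706, 0.0, -0.0]
ft_force: [-0.3, -0.3, 0.7]
grip_width: 0.0598
```

Call:
send_rows(
  increments=[
    [[0.4,0.3,0,0,0,0],[0.8,0.5,0,0,0,0],[0.8,0.5,0,0,0,0],[0.8,0.5,0,0,0,0],[0.8,0.5,0,0,0,0],[0.8,0.5,0,0,0,0],[0.8,0.5,0,0,0,0],[0.8,0.5,0,0,0,0]],
  ],
)

```text
clock: 2.1
eef_pos: [0.4034, -0.151, 0.2097]
tool_rot: [0.708, 0.706, -0.0, 0.0]
ft_force: [0.5, -1.1, 0.2]
grip_width: 0.0597
```

Call:
send_rows(
  increments=[
    [[0.8,0.5,0,0,0,0],[0.8,0.5,0,0,0,0],[0.8,0.5,0,0,0,0],[0.8,0.5,0,0,0,0],[0.8,0.6,0,0,0,0],[0.8,0.6,0,0,0,0],[0.6,0.6,0,0,0,0],[0.4,0.6,0,0,0,0]],
  ],
)

```text
clock: 3.1
eef_pos: [0.6235, 0.1394, 0.2092]
tool_rot: [0.708, 0.707, -0.0, -0.0]
ft_force: [-0.0, 0.2, 1.0]
grip_width: 0.06
```

Call:
send_rows(
  increments=[
    [[0.2,0.1,0,0,0,0],[0,0,0,0,0,0],[0,0,0,0,0,0]],
  ],
)

```text
clock: 3.48
eef_pos: [0.627, 0.1467, 0.2099]
tool_rot: [0.708, 0.707, -0.0, -0.0]
ft_force: [-0.8, -0.2, -0.7]
grip_width: 0.0596
```

Call:
send_rows(
  increments=[
    [[-0.1,-0.34,0.4,0,0,0],[0,0,0.5,0,0,0],[0,0,0.5,0,0,0],[0,0,0,0,0,0]],
  ],
)

```text
clock: 3.98
eef_pos: [0.6086, 0.1412, 0.1382]
tool_rot: [0.708, 0.707, -0.002, -0.001]
ft_force: [0.4, -0.0, 0.1]
grip_width: 0.0594
```

```bash
cat > wr.py <<'E'
import sys
from workcell import *
from h import *
from scipy.spatial.transform import Rotation as R
def look(fn,pts):
    o=get_obs(); c=camera("wrist"); np.savez("wrist.npz",**c,eef=o["eef_pos"],rot=o["tool_rot"])
    T=np.eye(4); T[:3,:3]=R.from_quat(o["tool_rot"]).as_matrix(); T[:3,3]=o["eef_pos"]
    M=np.linalg.inv(T@c["mount"]); K=c["intrinsics"]
    im=cv2.resize(c["color"][:,:,::-1],None,fx=1.5,fy=1.5,interpolation=cv2.INTER_CUBIC)
    for p in pts:
        q=M[:3,:3]@np.array(p)+M[:3,3]; th=np.arctan2(np.hypot(q[0],q[1]),q[2]); a=np.arctan2(q[1],q[0])
        u=K[0,2]+K[0,0]*th*np.cos(a); v=K[1,2]+K[1,1]*th*np.sin(a)
        cv2.circle(im,(int(u*1.5),int(v*1.5)),3,(255,0,255),1)
    cv2.imwrite(fn,im); print(o["eef_pos"].round(4),o["grip_width"],o["ft_force"].round(1))
def ring(x,y,r,z): return [(x+r*np.cos(a),y+r*np.sin(a),z) for a in np.linspace(0,6.28,16,endpoint=False)]
E
python3 - <<'E'
from wr import *
look("pics/w1.png",[(.610,.1415,.071)]+ring(.610,.1415,.014,.042)+ring(.6153,.137,.030,.010))
E
```

```text
[0.6086 0.1412 0.1382] 0.059418074819620685 [ 0.4 -0.   0.1]
```

View pics/w1.png

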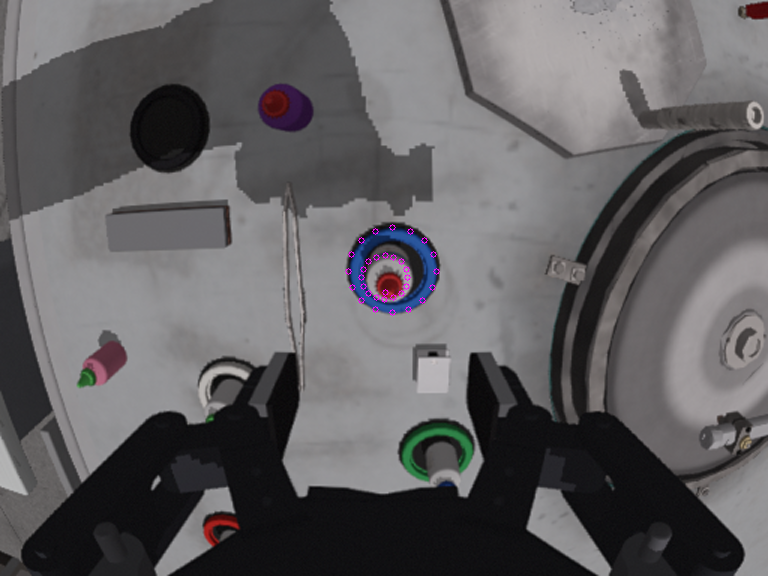

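The overlay matches the blue stand at (393,270) and the red bottle at (390,275) to within about 2 mm, so I'm going down.

Call:
send_rows(
  increments=[
    [[0,0.02,0.5,0,0,0],[0,0,0.5,0,0,0],[0,0,0.5,0,0,0],[0,0,0.4,0,0,0],[0,0,0.3,0,0,0],[0,0,0.13,0,0,0],[0,0,0,0,0,0],[0,0,0,0,0,0]],
  ],
)

```text
clock: 5.03
eef_pos: [0.6127, 0.1427, 0.0242]
tool_rot: [0.707, 0.707, 0.001, 0.0]
ft_force: [-0.2, 0.2, -0.8]
grip_width: 0.0598
```

Call:
send_rows(
  increments=[
    [[0,0,0,0,0,0],[0,0,0,0,0,0],[0,0,0,0,0,0],[0,0,0,0,0,0],[0,0,0,0,0,0],[0,0,0,0,0,0]],
  ],
  grip=1,
)

```text
clock: 5.78
eef_pos: [0.6128, 0.1428, 0.0259]
tool_rot: [0.707, 0.707, 0.001, 0.001]
ft_force: [-3.0, -0.6, 10.6]
grip_width: 0.0151
```

```bash
python3 - <<'E'
from wr import *
look("pics/w2.png",[])
c=camera("scene"); cv2.imwrite("pics/s2.png",cv2.resize(c["color"][120:260,150:330,::-1],None,fx=4,fy=4,interpolation=cv2.INTER_CUBIC))
E
```

```text
[0.6128 0.1428 0.0259] 0.015072659815126083 [-3.  -0.6 10.6]
```

View pics/w2.png

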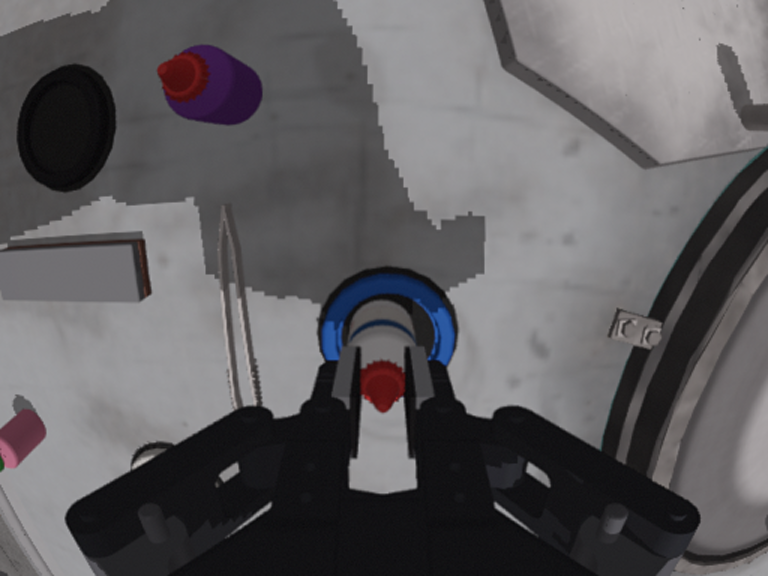

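View pics/s2.png

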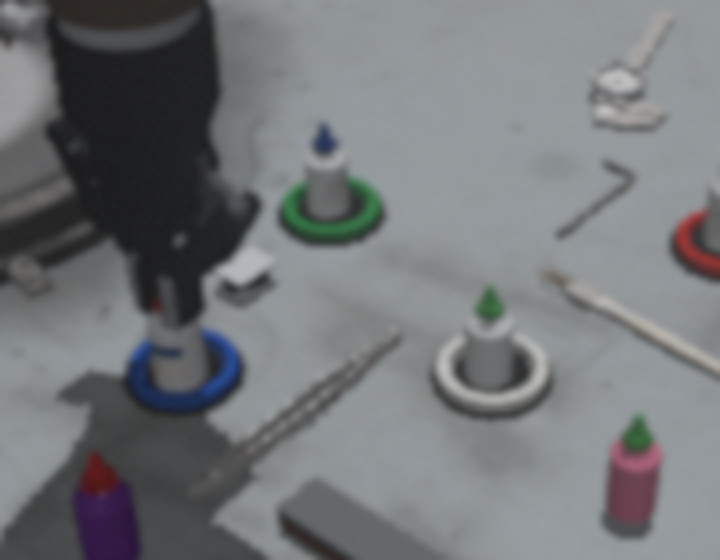

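```bash
python3 - <<'E'
from wr import *
c=camera("scene"); np.savez("scene1.npz",**c)
P=cloud(c); d=(abs(P[...,0]-.613)<.06)&(abs(P[...,1]-.143)<.03)
m=d&(P[...,2]>.03)&(P[...,2]<.09)
x0,x1,y0,y1=150,260,150,240
im=cv2.resize(c["color"][y0:y1,x0:x1,::-1],None,fx=7,fy=7,interpolation=cv2.INTER_CUBIC)
for z in [.0179,.026,.037,.05,.06]:
    for x in (.595,.613,.631):
        u=proj(c,(x,.143,z)); cv2.circle(im,tuple(int(t) for t in (u-[x0,y0]+.5)*7),3,(255,0,255),1)
cv2.imwrite("pics/s3.png",im)
for v in range(185,208,2): print(v,[tuple(P[v,u].round(3)) for u in range(190,200,3)])
look("pics/w3.png",[(.613,.143,z) for z in (.018,.026,.037,.06,.071)])
E
```

```text
185 [(np.float64(0.598), np.float64(0.155), np.float64(0.097)), (np.float64(0.591), np.float64(0.153), np.float64(0.099)), (np.float64(0.58), np.float64(0.155), np.float64(0.105)), (np.float64(0.57), np.float64(0.156), np.float64(0.111))]
187 [(np.float64(0.597), np.float64(0.156), np.float64(0.093)), (np.float64(0.593), np.float64(0.152), np.float64(0.092)), (np.float64(0.583), np.float64(0.153), np.float64(0.098)), (np.float64(0.572), np.float64(0.154), np.float64(0.104))]
189 [(np.float64(0.6), np.float64(0.155), np.float64(0.085)), (np.float64(0.597), np.float64(0.149), np.float64(0.084)), (np.float64(0.578), np.float64(0.158), np.float64(0.098)), (np.float64(0.572), np.float64(0.155), np.float64(0.1))]
191 [(np.float64(0.601), np.float64(0.154), np.float64(0.079)), (np.float64(0.597), np.float64(0.15), np.float64(0.079)), (np.float64(0.592), np.float64(0.147), np.float64(0.08)), (np.float64(0.592), np.float64(0.14), np.float64(0.075))]
193 [(np.float64(0.604), np.float64(0.153), np.float64(0.072)), (np.float64(0.598), np.float64(0.15), np.float64(0.074)), (np.float64(0.593), np.
[... 1126 characters left out ...]
.603), np.float64(0.149), np.float64(0.044)), (np.float64(0.6), np.float64(0.145), np.float64(0.043)), (np.float64(0.6), np.float64(0.136), np.float64(0.037))]
205 [(np.float64(0.608), np.float64(0.154), np.float64(0.039)), (np.float64(0.602), np.float64(0.151), np.float64(0.041)), (np.float64(0.6), np.float64(0.145), np.float64(0.037)), (np.float64(0.601), np.float64(0.136), np.float64(0.032))]
207 [(np.float64(0.608), np.float64(0.155), np.float64(0.034)), (np.float64(0.603), np.float64(0.151), np.float64(0.035)), (np.float64(0.601), np.float64(0.145), np.float64(0.032)), (np.float64(0.598), np.float64(0.139), np.float64(0.029))]
[0.6128 0.1428 0.0259] 0.015370938267721816 [-2.8 -0.2 11. ]
```

View pics/s3.png

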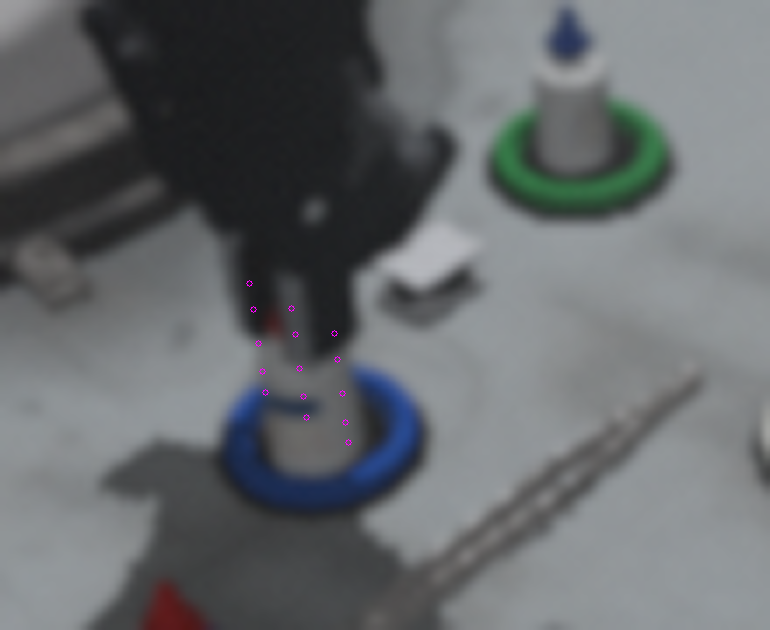

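View pics/w3.png

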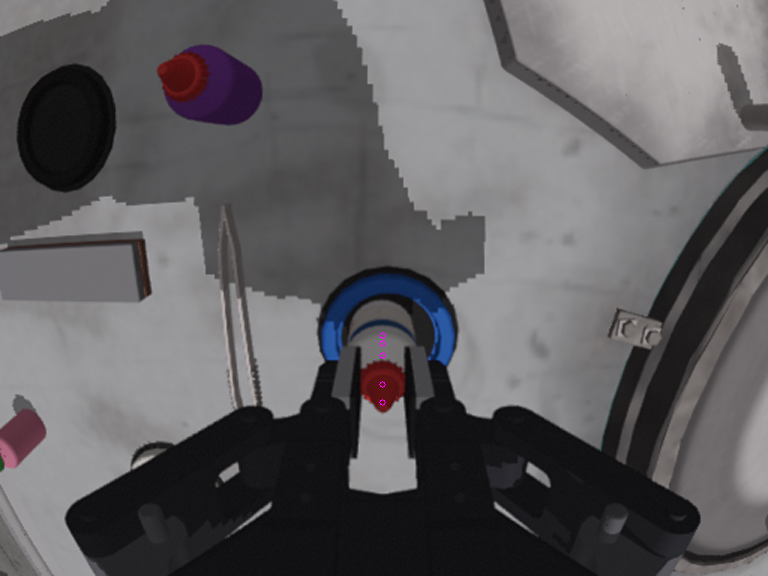

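The fingertips show at about z = 0.045, higher than the 8 mm figure implies, and they are pinching the shoulder. I'll open again and measure where the tips really are in the tool frame.

Call:
send_rows(
  increments=[
    [[0,0,0,0,0,0],[0,0,0,0,0,0],[0,0,0,0,0,0],[0,0,0,0,0,0]],
  ],
  grip=0.4,
)

```text
clock: 6.48
eef_pos: [0.6117, 0.1425, 0.0228]
tool_rot: [0.707, 0.707, -0.0, -0.0]
ft_force: [0.3, 0.1, -0.5]
grip_width: 0.0512
```

```bash
python3 - <<'E'
from wr import *
look("pics/w4.png",[(.613,.143,z) for z in (.018,.026,.037,.06,.071)])
c=load("wrist.npz"); K=c["intrinsics"]; z=c["z_map"]; v,u=np.mgrid[:384,:512]
rx,ry=(u-K[0,2])/K[0,0],(v-K[1,2])/K[1,1]; th=np.hypot(rx,ry); k=np.tan(th)/np.maximum(th,1e-9)
P=np.stack([rx*k*z,ry*k*z,z],-1)@c["mount"][:3,:3].T+c["mount"][:3,3]
for p in [(280,340),(290,350),(330,350),(345,370),(430,350),(440,380),(420,360),(470,360)]:
    uu,vv=int(p[0]/1.5),int(p[1]/1.5); print(p,P[vv,uu].round(4))
m=(z>0)&(abs(P[...,0])<.012)&(abs(P[...,1])>.016)&(abs(P[...,1])<.05)&(P[...,2]<.02)&(P[...,2]>-.08)
print(m.sum(), np.percentile(P[m][:,2],[50,90,95,99,100]).round(4))
for s in (-1,1):
    q=P[m&(np.sign(P[...,1])==s)]; t=q[q[:,2].argsort()[-6:]]; print(t.round(4))
c=camera("scene"); cv2.imwrite("pics/s4.png",cv2.resize(c["color"][140:240,150:270,::-1],None,fx=6,fy=6,interpolation=cv2.INTER_CUBIC))
E
```

```text
[0.6117 0.1425 0.0228] 0.051217946679931785 [ 0.3  0.1 -0.5]
(280, 340) [-0.0086 -0.0481  0.0232]
(290, 350) [ 0.0102 -0.0316 -0.0281]
(330, 350) [-0.0085 -0.0228  0.0124]
(345, 370) [-0.0177 -0.0164  0.0116]
(430, 350) [-0.0112  0.0214  0.0182]
(440, 380) [-0.0239  0.0262  0.013 ]
(420, 360) [ 0.0031  0.0137 -0.0212]
(470, 360) [ 0.0107  0.0283 -0.0369]
6936 [-0.0558  0.0133  0.018   0.0194  0.02  ]
[[ 0.0112 -0.0228  0.0199]
 [-0.0031 -0.0268  0.0199]
 [-0.0053 -0.0269  0.0199]
 [-0.0106 -0.0278  0.0199]
 [ 0.0105 -0.0222  0.0199]
 [-0.0099 -0.0278  0.02  ]]
[[ 0.012   0.0273  0.0199]
 [-0.0009  0.0348  0.0199]
 [ 0.0041  0.0345  0.02  ]
 [ 0.0012  0.0354  0.02  ]
 [ 0.0005  0.0347  0.02  ]
 [ 0.0063  0.033   0.02  ]]
```

View pics/w4.png

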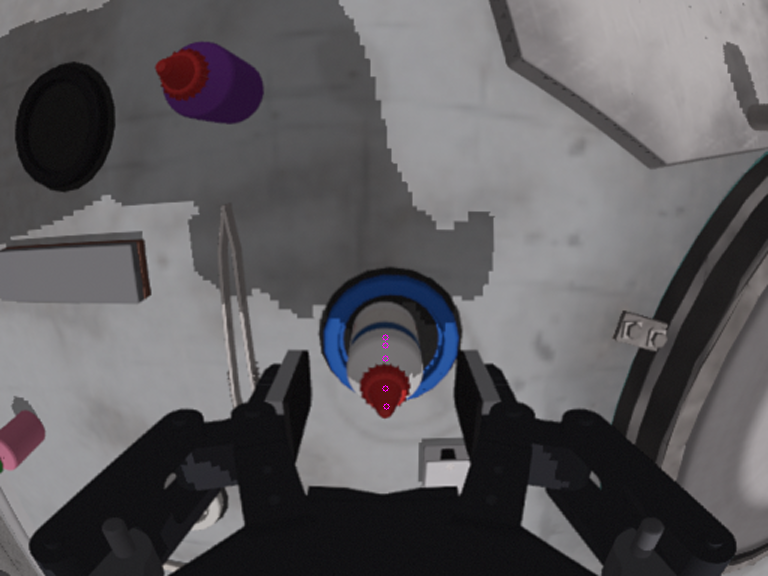

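View pics/s4.png

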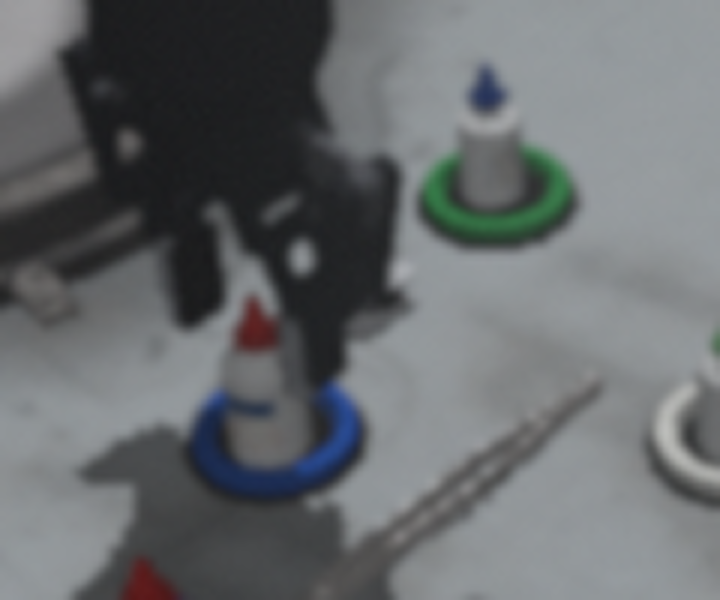

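The wrist depth puts the pad tip, seen at (290,350), about 28 mm behind the TCP at 51 mm opening. The scene view agrees. So I have to go about 30 mm lower than the stated geometry, and I'll do it in steps with a check between them.

Call:
send_rows(
  increments=[
    [[0,0,0.2,0,0,0],[0,0,0.16,0,0,0],[0,0,0,0,0,0],[0,0,0,0,0,0]],
  ],
)

```text
clock: 7.08
eef_pos: [0.6119, 0.1425, 0.005]
tool_rot: [0.707, 0.707, -0.0, -0.0]
ft_force: [0.6, -0.1, -1.1]
grip_width: 0.0514
```

```bash
cat > tip.py <<'E'
from wr import *
def scene(fn,x0,x1,y0,y1,k):
    c=camera("scene"); np.savez("scene1.npz",**c); cv2.imwrite(fn,cv2.resize(c["color"][y0:y1,x0:x1,::-1],None,fx=k,fy=k,interpolation=cv2.INTER_CUBIC)); return c
def wtool():
    c=load("wrist.npz"); K=c["intrinsics"]; z=c["z_map"]; v,u=np.mgrid[:384,:512]
    rx,ry=(u-K[0,2])/K[0,0],(v-K[1,2])/K[1,1]; th=np.hypot(rx,ry); k=np.tan(th)/np.maximum(th,1e-9)
    return np.stack([rx*k*z,ry*k*z,z],-1)@c["mount"][:3,:3].T+c["mount"][:3,3]
E
python3 - <<'E'
from tip import *
look("pics/w5.png",[])
scene("pics/s5.png",150,270,140,240,6)
P=wtool()
for p in [(290,352),(285,355),(295,358),(470,355),(475,360)]: print(p,P[int(p[1]/1.5),int(p[0]/1.5)].round(4))
E
```

```text
[0.6119 0.1425 0.005 ] 0.0514368561734922 [ 0.6 -0.1 -1.1]
(290, 352) [ 0.0103 -0.0313 -0.0295]
(285, 355) [-0.0074 -0.0414  0.0048]
(295, 358) [ 0.0111 -0.0286 -0.0357]
(470, 355) [ 0.0108  0.0291 -0.0327]
(475, 360) [ 0.0112  0.0296 -0.038 ]
```

View pics/s5.png

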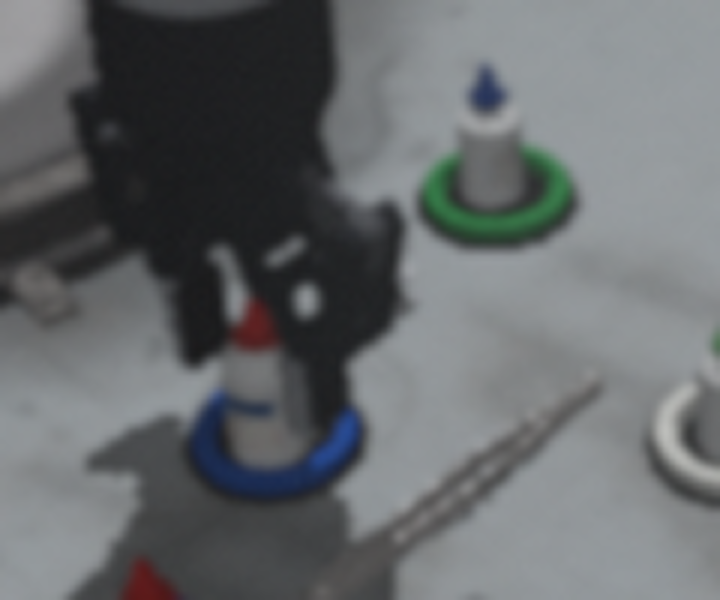

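View pics/w5.png

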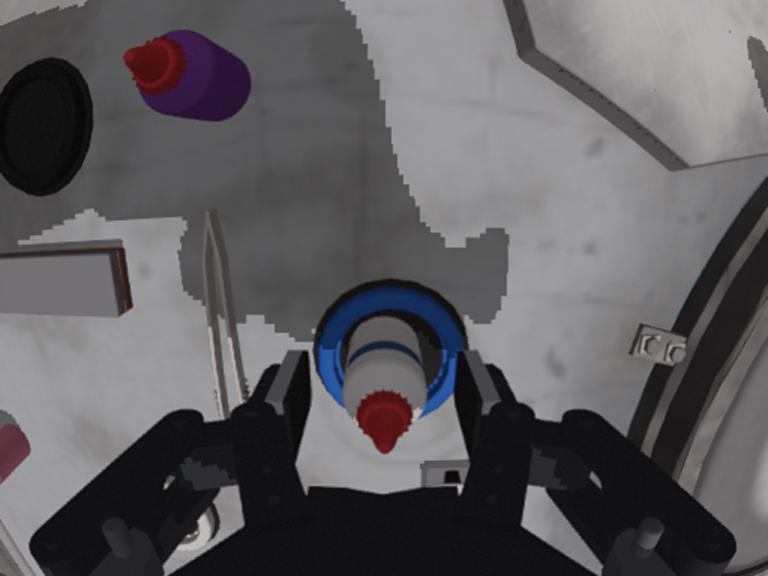

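Call:
send_rows(
  increments=[
    [[0,0,0.14,0,0,0],[0,0,0.12,0,0,0],[0,0,0,0,0,0],[0,0,0,0,0,0]],
  ],
)

```text
clock: 7.68
eef_pos: [0.6118, 0.1426, -0.0079]
tool_rot: [0.707, 0.707, -0.0, -0.0]
ft_force: [-0.3, 0.0, -0.7]
grip_width: 0.0513
```

Call:
send_rows(
  increments=[
    [[0,0,0,0,0,0],[0,0,0,0,0,0],[0,0,0,0,0,0],[0,0,0,0,0,0],[0,0,0,0,0,0]],
  ],
  grip=1,
)

```text
clock: 8.3
eef_pos: [0.6123, 0.1427, -0.0073]
tool_rot: [0.707, 0.707, 0.0, 0.0]
ft_force: [0.9, -0.4, 3.0]
grip_width: 0.0263
```

```bash
python3 - <<'E'
from tip import *
look("pics/w6.png",[])
scene("pics/s6.png",150,270,140,240,6)
E
```

```text
[ 0.6123  0.1427 -0.0073] 0.026342599768729914 [ 0.9 -0.4  3. ]
```

View pics/s6.png

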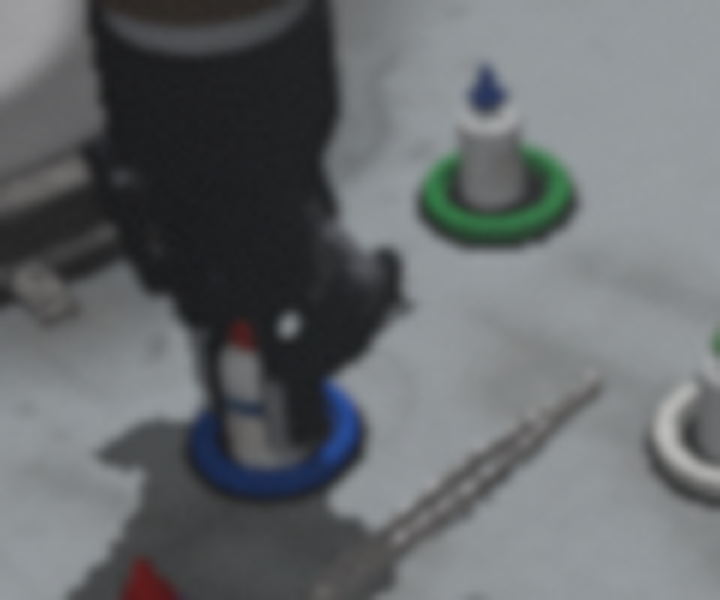

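View pics/w6.png

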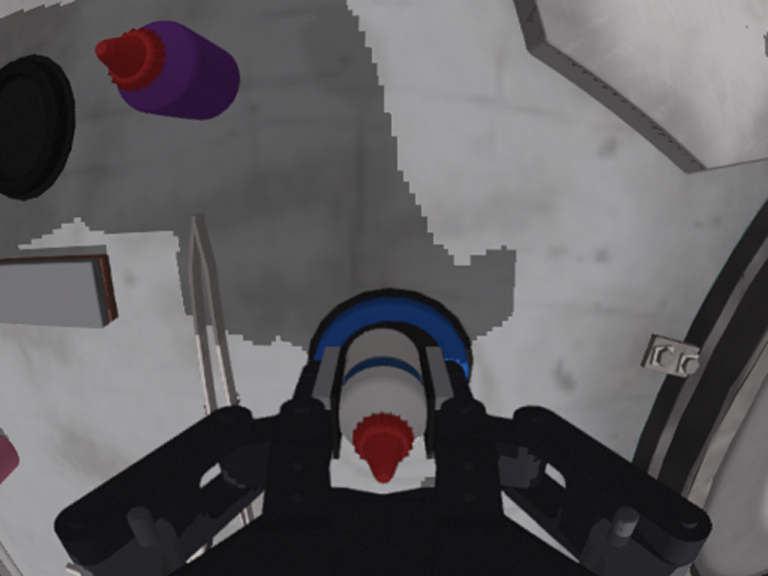

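The red bottle is held at 26 mm opening on the straight part of its body. I'll lift it and carry it to the black stand.

Call:
send_rows(
  increments=[
    [[0,0,-0.1,0,0,0],[0,0,-0.2,0,0,0],[0,0,-0.3,0,0,0],[0,0,-0.4,0,0,0],[0,0,-0.4,0,0,0],[0,0,-0.3,0,0,0],[0,0,-0.2,0,0,0],[0,0,-0.1,0,0,0]],
  ],
)

```text
clock: 9.4
eef_pos: [0.6121, 0.1426, 0.0929]
tool_rot: [0.707, 0.707, 0.0, 0.0]
ft_force: [-0.2, -0.6, -0.2]
grip_width: 0.0256
```

Call:
send_rows(
  increments=[
    [[0.1,-0.17,0,0,0,0],[0.2,-0.3,0,0,0,0],[0.3,-0.5,0,0,0,0],[0.4,-0.6,0,0,0,0],[0.4,-0.6,0,0,0,0],[0.3,-0.5,0,0,0,0],[0.2,-0.3,0,0,0,0],[0.1,-0.2,0,0,0,0]],
  ],
)

```text
clock: 10.4
eef_pos: [0.4524, 0.243, 0.0919]
tool_rot: [0.707, 0.707, -0.0, -0.0]
ft_force: [-0.3, 0.8, -0.9]
grip_width: 0.0259
```

```bash
python3 - <<'E'
from tip import *
look("pics/w7.png",ring(.454,.2435,.030,.010))
scene("pics/s7.png",100,300,110,290,4)
E
```

```text
[0.4524 0.243  0.0919] 0.025919542310998345 [-0.3  0.8 -0.9]
```

View pics/s7.png

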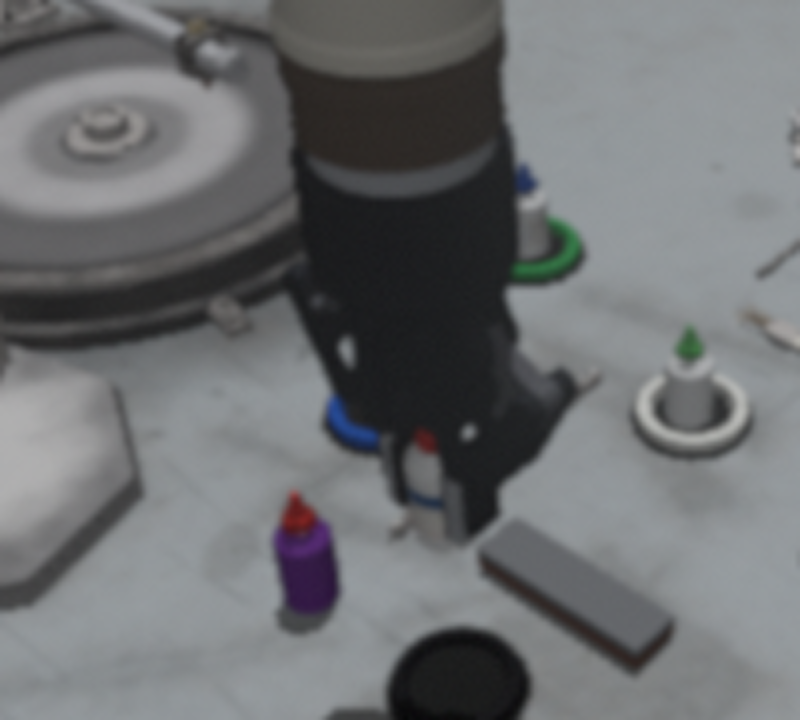

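View pics/w7.png

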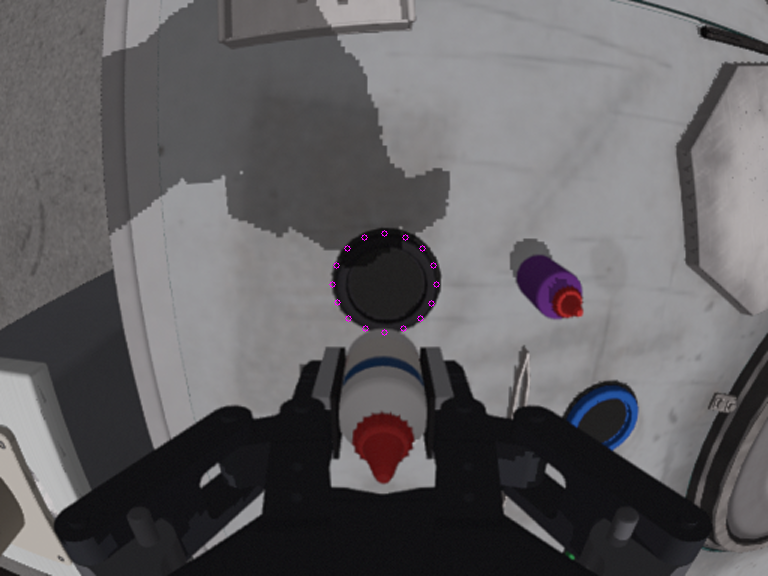

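Call:
send_rows(
  increments=[
    [[0,0.03,0.15,0,0,0],[0,0,0.3,0,0,0],[0,0,0.4,0,0,0],[0,0,0.4,0,0,0],[0,0,0.3,0,0,0],[0,0,0.2,0,0,0],[0,0,0.12,0,0,0],[0,0,0.08,0,0,0]],
  ],
)

```text
clock: 11.5
eef_pos: [0.4552, 0.2427, -0.0054]
tool_rot: [0.707, 0.707, 0.0, 0.0]
ft_force: [-0.2, -0.2, -0.2]
grip_width: 0.0258
```

Call:
send_rows(
  increments=[
    [[0,0,0,0,0,0],[0,0,0,0,0,0]],
  ],
)

```text
clock: 11.75
eef_pos: [0.4553, 0.2428, -0.0048]
tool_rot: [0.707, 0.707, 0.001, 0.0]
ft_force: [0.7, 0.1, -0.5]
grip_width: 0.0259
```

Call:
send_rows(
  increments=[
    [[0,0,0.03,0,0,0],[0,0,0,0,0,0]],
  ],
)

```text
clock: 12.0
eef_pos: [0.4549, 0.2426, -0.0067]
tool_rot: [0.707, 0.707, 0.0, 0.0]
ft_force: [-0.1, 0.2, -0.6]
grip_width: 0.0262
```

Call:
send_rows(
  increments=[
    [[0,0,0,0,0,0],[0,0,0,0,0,0],[0,0,0,0,0,0],[0,0,0,0,0,0]],
  ],
  grip=0.4,
)

```text
clock: 12.5
eef_pos: [0.4549, 0.2426, -0.0068]
tool_rot: [0.707, 0.707, -0.0, -0.0]
ft_force: [0.5, 0.1, 0.8]
grip_width: 0.0511
```

Call:
send_rows(
  increments=[
    [[0,0,-0.2,0,0,0],[0,0,-0.4,0,0,0],[0,0,-0.5,0,0,0],[0,0,-0.5,0,0,0],[0,0,-0.5,0,0,0],[0,0,0,0,0,0]],
  ],
)

```text
clock: 13.25
eef_pos: [0.4568, 0.2436, 0.101]
tool_rot: [0.707, 0.707, 0.003, 0.001]
ft_force: [0.9, -0.2, -0.2]
grip_width: 0.0512
```

```bash
python3 - <<'E'
from tip import *
look("pics/w8.png",[])
E
```

```text
[0.4568 0.2436 0.101 ] 0.051208783781521265 [ 0.9 -0.2 -0.2]
```

View pics/w8.png

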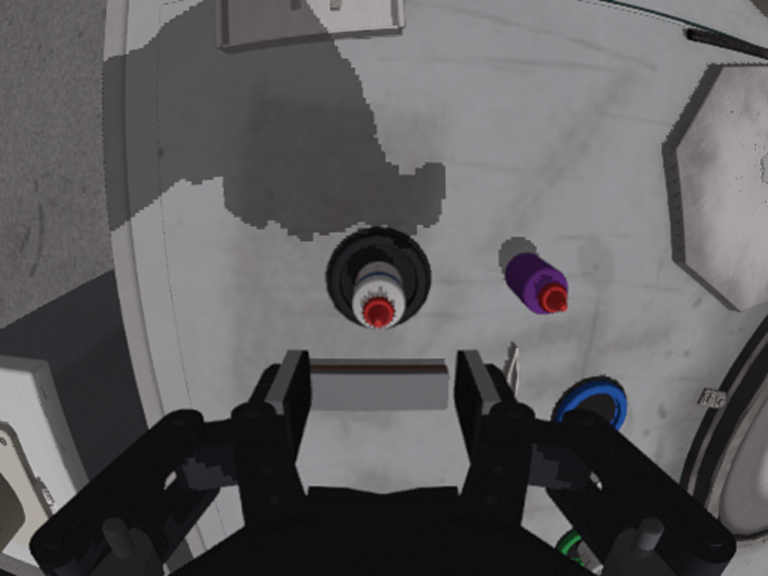

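The red bottle stands upright in the black stand (w8, around (378,285)). Next is the blue bottle.

Call:
send_rows(
  increments=[
    [[-0.3,0.24,0,0,0,0],[-0.6,0.5,0,0,0,0],[-0.7,0.5,0,0,0,0],[-0.8,0.6,0,0,0,0],[-0.8,0.6,0,0,0,0],[-0.7,0.5,0,0,0,0],[-0.7,0.5,0,0,0,0],[-0.4,0.3,0,0,0,0]],
  ],
)

```text
clock: 14.3
eef_pos: [0.6422, -0.011, 0.0963]
tool_rot: [0.708, 0.706, -0.001, -0.001]
ft_force: [-0.1, 0.3, 1.2]
grip_width: 0.051
```

Call:
send_rows(
  increments=[
    [[-0.25,0.2,0,0,0,0],[0,0,0,0,0,0],[0,0,0,0,0,0]],
  ],
)

```text
clock: 14.68
eef_pos: [0.6511, -0.0193, 0.0977]
tool_rot: [0.707, 0.707, -0.0, -0.001]
ft_force: [0.5, -0.3, -0.6]
grip_width: 0.0508
```

```bash
python3 - <<'E'
from tip import *
look("pics/w9.png",[(.654,-.019,.064)]+ring(.654,-.019,.0125,.038)+ring(.653,-.0195,.030,.010))
E
```

```text
[ 0.6511 -0.0193  0.0977] 0.05081679717041189 [ 0.5 -0.3 -0.6]
```

View pics/w9.png

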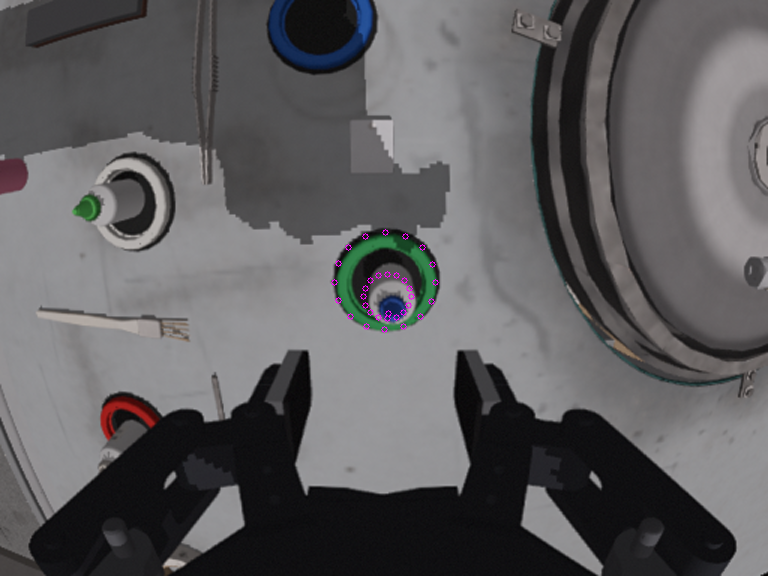

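The wrist view puts the blue bottle about 1.5 mm further in +x, at (392,305) against a prediction of (388,313). I'll correct for that and go down.

Call:
send_rows(
  increments=[
    [[0,0.08,0.2,0,0,0],[0,0,0.4,0,0,0],[0,0,0.5,0,0,0],[0,0,0.4,0,0,0],[0,0,0.3,0,0,0],[0,0,0.2,0,0,0],[0,0,0.1,0,0,0],[0,0,0,0,0,0]],
  ],
)

```text
clock: 15.72
eef_pos: [0.656, -0.0199, -0.0067]
tool_rot: [0.707, 0.707, 0.0, 0.0]
ft_force: [-0.9, -1.3, 0.3]
grip_width: 0.0514
```

Call:
send_rows(
  increments=[
    [[0,0,0,0,0,0]],
  ],
)

```text
clock: 15.85
eef_pos: [0.6566, -0.02, -0.006]
tool_rot: [0.707, 0.707, 0.001, 0.001]
ft_force: [-0.2, -0.1, 0.0]
grip_width: 0.0513
```

```bash
python3 - <<'E'
from tip import *
look("pics/w10.png",[])
E
```

```text
[ 0.6566 -0.02   -0.006 ] 0.05132384390134758 [-0.2 -0.1  0. ]
```

View pics/w10.png

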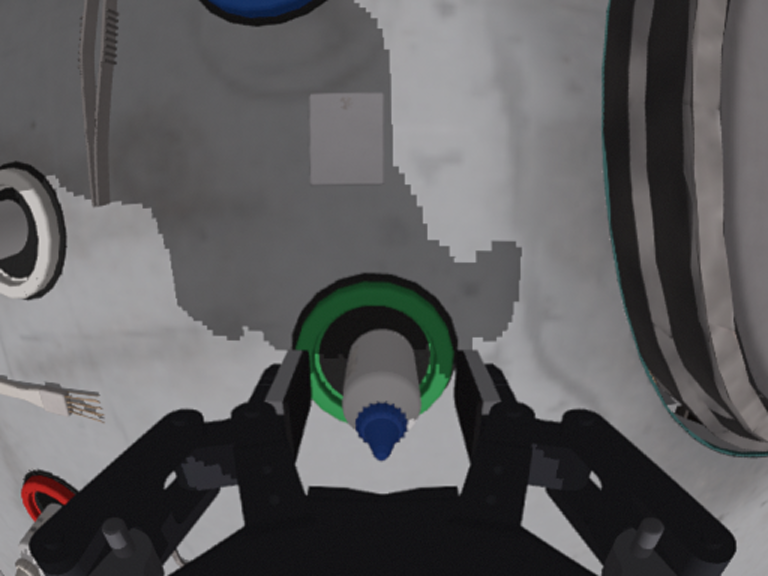

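Call:
send_rows(
  increments=[
    [[0,0,0.05,0,0,0],[0,0,0,0,0,0]],
  ],
)

```text
clock: 16.15
eef_pos: [0.6558, -0.0199, -0.0093]
tool_rot: [0.707, 0.707, -0.0, -0.0]
ft_force: [-0.4, 0.3, -0.4]
grip_width: 0.0509
```

Call:
send_rows(
  increments=[
    [[0,0,0,0,0,0],[0,0,0,0,0,0],[0,0,0,0,0,0],[0,0,0,0,0,0],[0,0,0,0,0,0]],
  ],
  grip=1,
)

```text
clock: 16.77
eef_pos: [0.6561, -0.0199, -0.009]
tool_rot: [0.707, 0.707, 0.0, 0.0]
ft_force: [0.0, -0.1, 2.0]
grip_width: 0.0233
```

Call:
send_rows(
  increments=[
    [[0,0,-0.1,0,0,0],[0,0,-0.2,0,0,0],[0,0,-0.3,0,0,0],[0,0,-0.4,0,0,0],[0,0,-0.4,0,0,0],[0,0,-0.3,0,0,0],[0,0,-0.2,0,0,0],[0,0,-0.1,0,0,0]],
  ],
)

```text
clock: 17.77
eef_pos: [0.6561, -0.0199, 0.0914]
tool_rot: [0.707, 0.707, 0.0, 0.0]
ft_force: [-0.1, 0.2, -0.6]
grip_width: 0.023
```

Call:
send_rows(
  increments=[
    [[0.14,-0.04,0,0,0,0],[0.3,-0.08,0,0,0,0],[0.5,-0.14,0,0,0,0],[0.6,-0.15,0,0,0,0],[0.6,-0.15,0,0,0,0],[0.5,-0.14,0,0,0,0],[0.3,-0.08,0,0,0,0],[0.2,-0.04,0,0,0,0]],
  ],
)

```text
clock: 18.77
eef_pos: [0.6143, 0.1381, 0.0903]
tool_rot: [0.707, 0.707, -0.0, -0.0]
ft_force: [-0.9, 0.9, -0.7]
grip_width: 0.0232
```

Call:
send_rows(
  increments=[
    [[0,0,0,0,0,0]],
  ],
)

```text
clock: 18.9
eef_pos: [0.6148, 0.1375, 0.0905]
tool_rot: [0.707, 0.707, -0.0, 0.0]
ft_force: [0.7, -0.1, -0.1]
grip_width: 0.0231
```

```bash
python3 - <<'E'
from tip import *
look("pics/w11.png",ring(.6153,.137,.030,.010))
E
```

```text
[0.6148 0.1375 0.0905] 0.023104303656455435 [ 0.7 -0.1 -0.1]
```

View pics/w11.png

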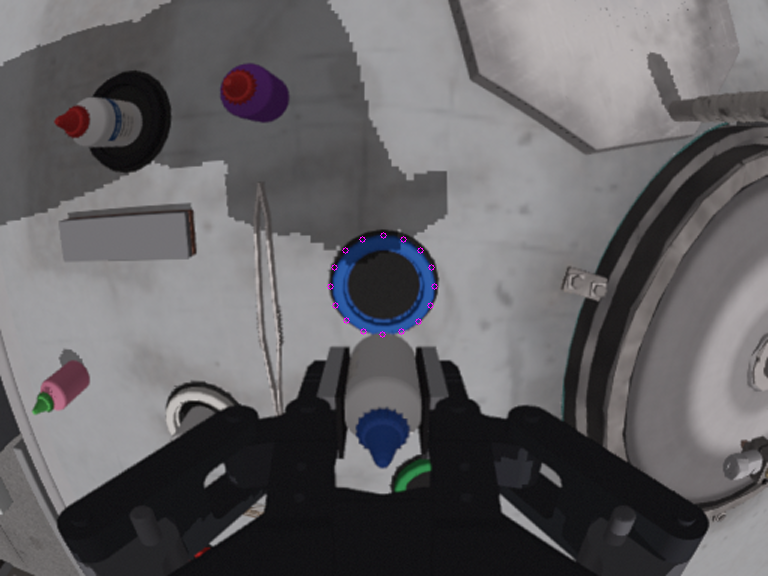

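The blue bottle is above the centre of the blue stand at (384,285), so I'm lowering it.

Call:
send_rows(
  increments=[
    [[0,0,0.15,0,0,0],[0,0,0.3,0,0,0],[0,0,0.4,0,0,0],[0,0,0.4,0,0,0],[0,0,0.3,0,0,0],[0,0,0.2,0,0,0],[0,0,0.14,0,0,0],[0,0,0.08,0,0,0]],
  ],
)

```text
clock: 19.95
eef_pos: [0.6151, 0.1371, -0.0079]
tool_rot: [0.707, 0.707, 0.0, 0.0]
ft_force: [0.1, -0.3, -1.0]
grip_width: 0.0225
```

Call:
send_rows(
  increments=[
    [[0,0,0,0,0,0],[0,0,0,0,0,0]],
  ],
)

```text
clock: 20.2
eef_pos: [0.6154, 0.1372, -0.0072]
tool_rot: [0.707, 0.707, 0.0, 0.0]
ft_force: [-0.7, 0.3, -0.7]
grip_width: 0.0231
```

Call:
send_rows(
  increments=[
    [[0,0,0.03,0,0,0],[0,0,0,0,0,0]],
  ],
)

```text
clock: 20.45
eef_pos: [0.6151, 0.1372, -0.009]
tool_rot: [0.707, 0.707, 0.0, 0.0]
ft_force: [0.5, 0.8, 0.5]
grip_width: 0.0227
```

Call:
send_rows(
  increments=[
    [[0,0,0,0,0,0],[0,0,0,0,0,0],[0,0,0,0,0,0],[0,0,0,0,0,0]],
  ],
  grip=0.4,
)

```text
clock: 20.95
eef_pos: [0.6149, 0.1371, -0.0093]
tool_rot: [0.707, 0.707, -0.0, -0.0]
ft_force: [0.5, -0.1, -0.6]
grip_width: 0.0513
```

Call:
send_rows(
  increments=[
    [[0,0,-0.2,0,0,0],[0,0,-0.4,0,0,0],[0,0,-0.5,0,0,0],[0,0,-0.5,0,0,0],[0,0,-0.5,0,0,0],[0,0,0,0,0,0]],
  ],
)

```text
clock: 21.7
eef_pos: [0.6171, 0.1376, 0.099]
tool_rot: [0.707, 0.707, 0.003, 0.002]
ft_force: [0.5, 0.7, -0.7]
grip_width: 0.0513
```

```bash
python3 - <<'E'
from tip import *
look("pics/w12.png",[])
E
```

```text
[0.6171 0.1376 0.099 ] 0.05130209818126548 [ 0.5  0.7 -0.7]
```

View pics/w12.png

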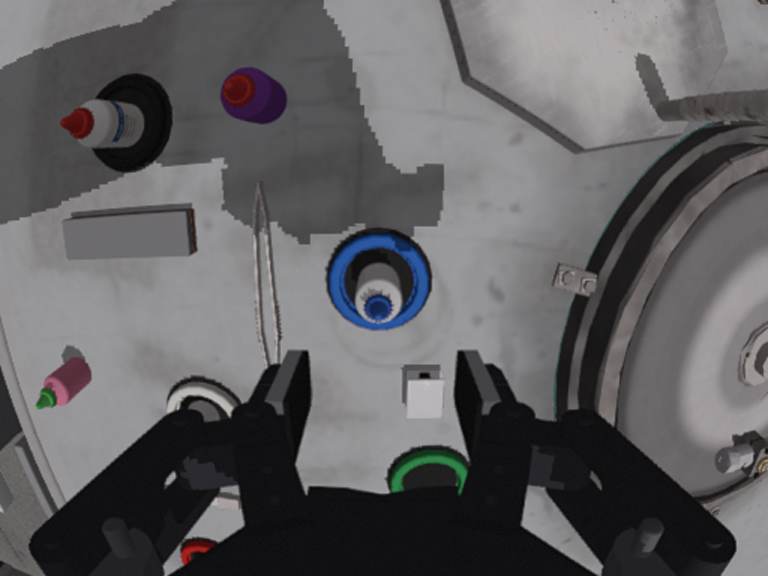

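The blue bottle is upright in the blue stand (378,290). Next is the green-capped bottle with the white body, in the white stand.

Call:
send_rows(
  increments=[
    [[-0.15,-0.2,0,0,0,0],[-0.3,-0.4,0,0,0,0],[-0.4,-0.5,0,0,0,0],[-0.4,-0.5,0,0,0,0],[-0.4,-0.5,0,0,0,0],[-0.25,-0.35,0,0,0,0],[-0.1,-0.15,0,0,0,0],[0,0,0,0,0,0]],
  ],
)

```text
clock: 22.75
eef_pos: [0.4841, 0.0368, 0.0952]
tool_rot: [0.707, 0.707, -0.0, -0.0]
ft_force: [0.4, -0.1, -0.5]
grip_width: 0.051
```

Call:
send_rows(
  increments=[
    [[0,0,0,0,0,0],[0,0,0,0,0,0]],
  ],
)

```text
clock: 23.0
eef_pos: [0.4855, 0.0375, 0.0956]
tool_rot: [0.707, 0.707, 0.0, 0.0]
ft_force: [-0.5, -0.1, 0.6]
grip_width: 0.0513
```

```bash
python3 - <<'E'
from tip import *
look("pics/w13.png",[(.487,.038,.064)]+ring(.487,.038,.0125,.038)+ring(.488,.035,.030,.010))
E
```

```text
[0.4855 0.0375 0.0956] 0.05129755993493412 [-0.5 -0.1  0.6]
```

View pics/w13.png

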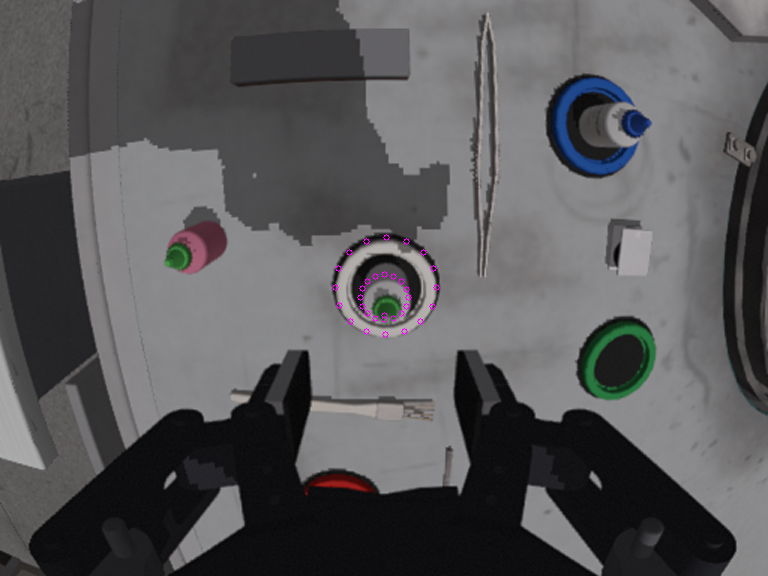

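Call:
send_rows(
  increments=[
    [[0,0.03,0.2,0,0,0],[0,0,0.4,0,0,0],[0,0,0.5,0,0,0],[0,0,0.4,0,0,0],[0,0,0.3,0,0,0],[0,0,0.2,0,0,0],[0,0,0.1,0,0,0],[0,0,0,0,0,0]],
  ],
)

```text
clock: 24.05
eef_pos: [0.4865, 0.0371, -0.0093]
tool_rot: [0.707, 0.707, -0.0, -0.0]
ft_force: [0.2, 0.4, 0.7]
grip_width: 0.051
```

```bash
python3 - <<'E'
from tip import *
look("pics/w14.png",[])
E
```

```text
[ 0.4865  0.0371 -0.0093] 0.051040727045179604 [0.2 0.4 0.7]
```

View pics/w14.png

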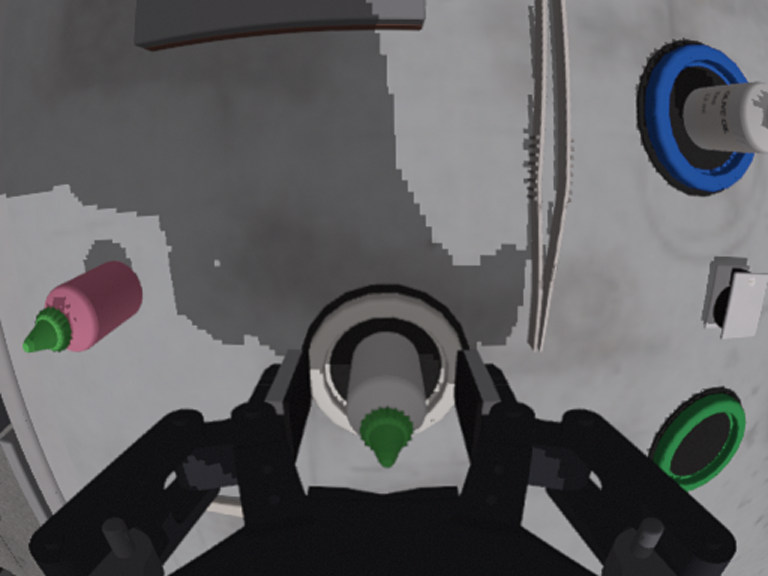

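Call:
send_rows(
  increments=[
    [[0,0,0,0,0,0],[0,0,0,0,0,0],[0,0,0,0,0,0],[0,0,0,0,0,0],[0,0,0,0,0,0]],
  ],
  grip=1,
)

```text
clock: 24.72
eef_pos: [0.4871, 0.0371, -0.0086]
tool_rot: [0.707, 0.707, 0.001, 0.0]
ft_force: [-0.3, -0.4, 5.9]
grip_width: 0.0229
```

Call:
send_rows(
  increments=[
    [[0,0,-0.1,0,0,0],[0,0,-0.2,0,0,0],[0,0,-0.3,0,0,0],[0,0,-0.4,0,0,0],[0,0,-0.4,0,0,0],[0,0,-0.3,0,0,0],[0,0,-0.2,0,0,0],[0,0,-0.1,0,0,0]],
  ],
)

```text
clock: 25.72
eef_pos: [0.4866, 0.0371, 0.0913]
tool_rot: [0.707, 0.707, 0.0, 0.0]
ft_force: [-1.3, -0.5, -1.0]
grip_width: 0.0228
```

Call:
send_rows(
  increments=[
    [[-0.05,0.15,0,0,0,0],[-0.1,0.3,0,0,0,0],[-0.2,0.5,0,0,0,0],[-0.22,0.7,0,0,0,0],[-0.22,0.7,0,0,0,0],[-0.2,0.5,0,0,0,0],[-0.1,0.3,0,0,0,0],[-0.05,0.18,0,0,0,0]],
  ],
)

```text
clock: 26.72
eef_pos: [0.6533, -0.0205, 0.0891]
tool_rot: [0.707, 0.707, -0.001, -0.001]
ft_force: [-0.2, -0.2, -0.7]
grip_width: 0.0231
```

Call:
send_rows(
  increments=[
    [[0,0,0,0,0,0],[0,0,0,0,0,0]],
  ],
)

```text
clock: 26.98
eef_pos: [0.6522, -0.0197, 0.0904]
tool_rot: [0.707, 0.707, -0.0, -0.0]
ft_force: [0.2, -0.0, -0.6]
grip_width: 0.0229
```

```bash
python3 - <<'E'
from tip import *
look("pics/w15.png",ring(.653,-.0195,.030,.010))
E
```

```text
[ 0.6522 -0.0197  0.0904] 0.02290226142566124 [ 0.2 -0.  -0.6]
```

View pics/w15.png

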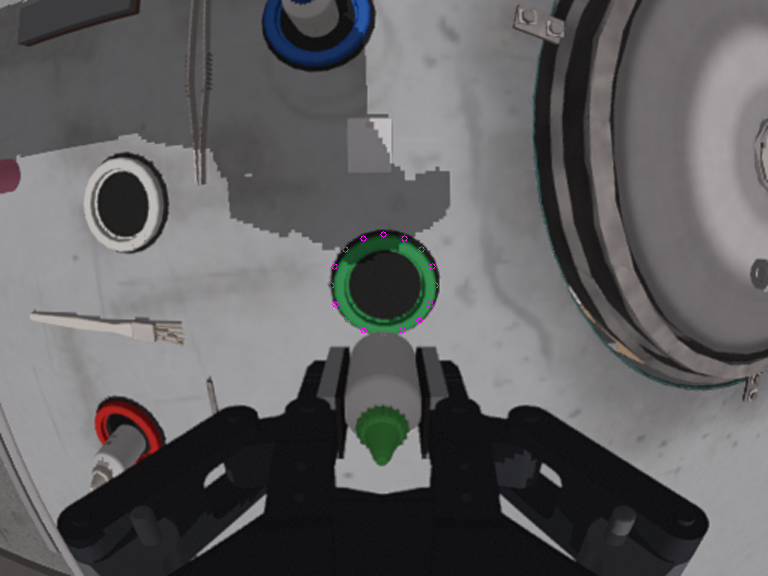

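The green bottle is above the centre of the green stand at (384,285), so I'm lowering it.

Call:
send_rows(
  increments=[
    [[0,0.02,0.15,0,0,0],[0,0,0.3,0,0,0],[0,0,0.4,0,0,0],[0,0,0.4,0,0,0],[0,0,0.3,0,0,0],[0,0,0.2,0,0,0],[0,0,0.14,0,0,0],[0,0,0.08,0,0,0]],
  ],
)

```text
clock: 28.02
eef_pos: [0.6541, -0.02, -0.0079]
tool_rot: [0.707, 0.707, 0.0, 0.0]
ft_force: [-0.7, 0.1, -0.6]
grip_width: 0.0229
```

Call:
send_rows(
  increments=[
    [[0,0,0.02,0,0,0],[0,0,0,0,0,0],[0,0,0,0,0,0]],
  ],
)

```text
clock: 28.4
eef_pos: [0.6542, -0.0199, -0.0084]
tool_rot: [0.707, 0.707, 0.0, 0.0]
ft_force: [0.7, -0.3, 0.2]
grip_width: 0.0233
```

Call:
send_rows(
  increments=[
    [[0,0,0,0,0,0],[0,0,0,0,0,0],[0,0,0,0,0,0],[0,0,0,0,0,0]],
  ],
  grip=0.4,
)

```text
clock: 28.9
eef_pos: [0.6539, -0.0199, -0.0088]
tool_rot: [0.707, 0.707, 0.0, 0.0]
ft_force: [-0.5, 0.2, -0.1]
grip_width: 0.0514
```

Call:
send_rows(
  increments=[
    [[0,0,-0.2,0,0,0],[0,0,-0.4,0,0,0],[0,0,-0.5,0,0,0],[0,0,-0.5,0,0,0],[0,0,-0.5,0,0,0],[0,0,0,0,0,0]],
  ],
)

```text
clock: 29.65
eef_pos: [0.6561, -0.02, 0.0996]
tool_rot: [0.707, 0.707, 0.002, 0.002]
ft_force: [0.4, 0.1, 0.1]
grip_width: 0.0511
```

```bash
python3 - <<'E'
from tip import *
look("pics/w16.png",[])
E
```

```text
[ 0.6561 -0.02    0.0996] 0.05108780587636911 [0.4 0.1 0.1]
```

View pics/w16.png

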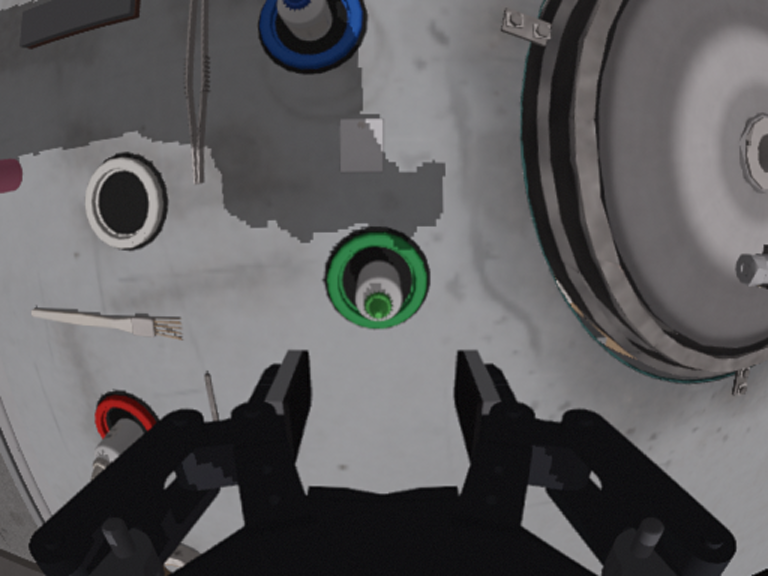

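The green bottle is upright in the green stand (378,290). Next is the white-capped bottle in the red stand.

Call:
send_rows(
  increments=[
    [[-0.15,-0.25,0,0,0,0],[-0.3,-0.5,0,0,0,0],[-0.4,-0.7,0,0,0,0],[-0.5,-0.8,0,0,0,0],[-0.45,-0.8,0,0,0,0],[-0.35,-0.55,0,0,0,0],[-0.2,-0.3,0,0,0,0],[-0.06,-0.12,0,0,0,0]],
  ],
)

```text
clock: 30.7
eef_pos: [0.4522, -0.1407, 0.0957]
tool_rot: [0.707, 0.707, -0.0, -0.0]
ft_force: [0.1, -0.1, 0.2]
grip_width: 0.0516
```

Call:
send_rows(
  increments=[
    [[0,0,0,0,0,0],[0,0,0,0,0,0]],
  ],
)

```text
clock: 30.95
eef_pos: [0.4539, -0.1401, 0.0962]
tool_rot: [0.707, 0.707, 0.0, 0.0]
ft_force: [0.0, 0.1, -0.9]
grip_width: 0.0512
```

```bash
python3 - <<'E'
from tip import *
look("pics/w17.png",[(.4527,-.1403,.069)]+ring(.4527,-.1403,.0135,.041)+ring(.4525,-.1405,.030,.010))
E
```

```text
[ 0.4539 -0.1401  0.0962] 0.0511508241953171 [ 0.   0.1 -0.9]
```

View pics/w17.png

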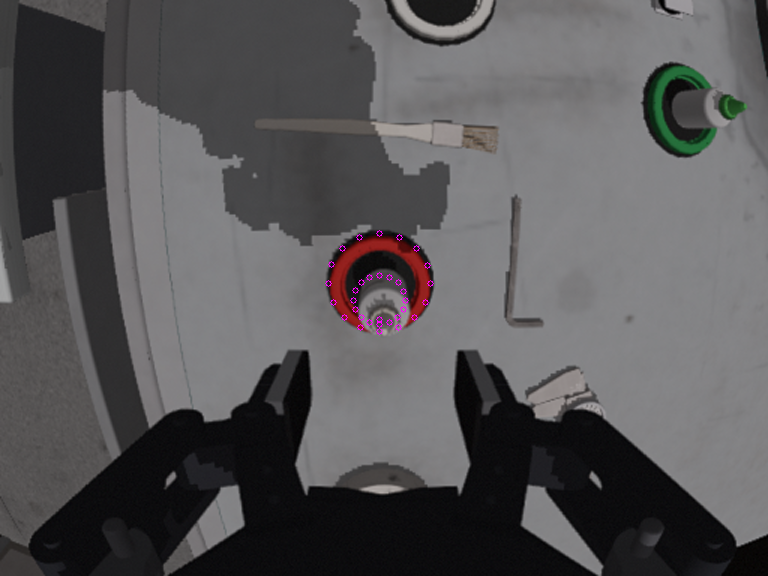

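Call:
send_rows(
  increments=[
    [[-0.02,0,0.2,0,0,0],[0,0,0.4,0,0,0],[0,0,0.5,0,0,0],[0,0,0.4,0,0,0],[0,0,0.3,0,0,0],[0,0,0.2,0,0,0],[0,0,0.09,0,0,0],[0,0,0,0,0,0]],
  ],
)

```text
clock: 32.0
eef_pos: [0.4529, -0.1414, -0.0084]
tool_rot: [0.707, 0.707, -0.0, -0.0]
ft_force: [0.1, 0.4, 0.9]
grip_width: 0.0511
```

```bash
python3 - <<'E'
from tip import *
look("pics/w18.png",[])
E
```

```text
[ 0.4529 -0.1414 -0.0084] 0.05109875755605108 [0.1 0.4 0.9]
```

View pics/w18.png

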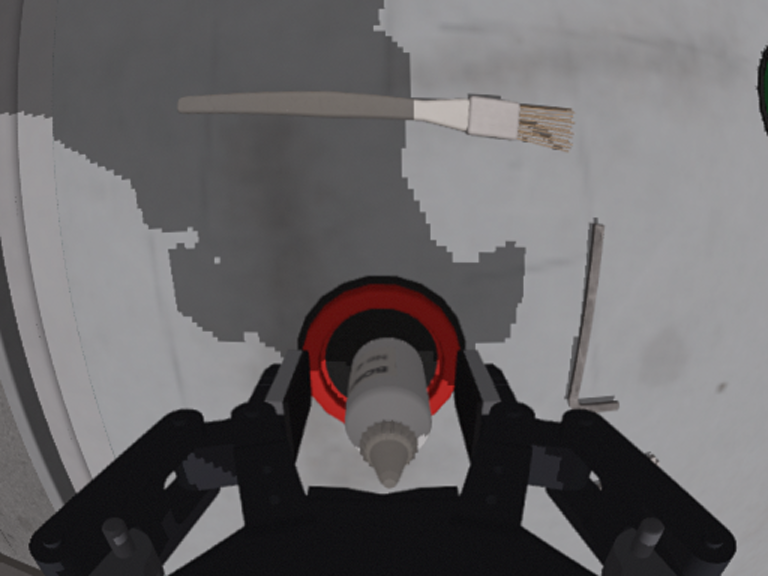

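Call:
send_rows(
  increments=[
    [[-0.04,0.03,0,0,0,0],[0,0,0,0,0,0],[0,0,0,0,0,0]],
  ],
)

```text
clock: 32.42
eef_pos: [0.4546, -0.1435, -0.008]
tool_rot: [0.707, 0.707, 0.0, 0.0]
ft_force: [-0.4, 0.6, 0.5]
grip_width: 0.0513
```

Call:
send_rows(
  increments=[
    [[0,0,0,0,0,0],[0,0,0,0,0,0],[0,0,0,0,0,0],[0,0,0,0,0,0],[0,0,0,0,0,0]],
  ],
  grip=1,
)

```text
clock: 33.05
eef_pos: [0.4545, -0.1435, -0.008]
tool_rot: [0.707, 0.707, 0.0, 0.0]
ft_force: [-0.8, -0.0, 5.0]
grip_width: 0.0254
```

Call:
send_rows(
  increments=[
    [[0,0,-0.1,0,0,0],[0,0,-0.2,0,0,0],[0,0,-0.3,0,0,0],[0,0,-0.4,0,0,0],[0,0,-0.4,0,0,0],[0,0,-0.3,0,0,0],[0,0,-0.2,0,0,0],[0,0,-0.1,0,0,0]],
  ],
)

```text
clock: 34.05
eef_pos: [0.4546, -0.1435, 0.0924]
tool_rot: [0.707, 0.707, 0.0, 0.0]
ft_force: [-0.2, -1.1, -0.0]
grip_width: 0.0255
```

Call:
send_rows(
  increments=[
    [[0.17,0.03,0,0,0,0],[0.35,0.07,0,0,0,0],[0.6,0.1,0,0,0,0],[0.65,0.13,0,0,0,0],[0.65,0.13,0,0,0,0],[0.6,0.1,0,0,0,0],[0.35,0.07,0,0,0,0],[0.18,0.03,0,0,0,0]],
  ],
)

```text
clock: 35.05
eef_pos: [0.4872, 0.0353, 0.0913]
tool_rot: [0.707, 0.708, -0.0, -0.0]
ft_force: [0.1, 0.3, -0.4]
grip_width: 0.0252
```

Call:
send_rows(
  increments=[
    [[0,0,0,0,0,0],[0,0,0,0,0,0]],
  ],
)

```text
clock: 35.3
eef_pos: [0.4872, 0.0334, 0.0916]
tool_rot: [0.707, 0.707, -0.0, 0.0]
ft_force: [0.4, -0.1, -0.4]
grip_width: 0.025
```

```bash
python3 - <<'E'
from tip import *
look("pics/w19.png",ring(.488,.035,.030,.010))
E
```

```text
[0.4872 0.0334 0.0916] 0.02500569858280701 [ 0.4 -0.1 -0.4]
```

View pics/w19.png

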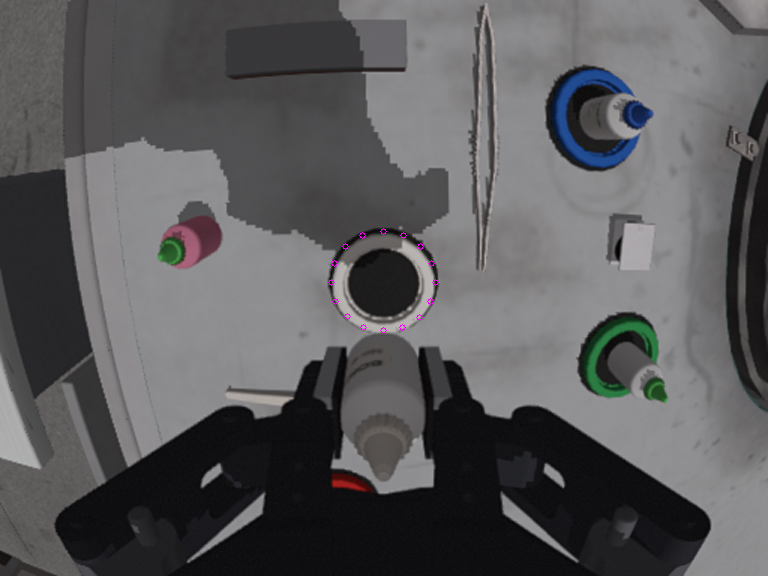

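The white bottle is over the white stand at (384,281), and the +y offset is small. I'll correct it and lower.

Call:
send_rows(
  increments=[
    [[0.03,0.01,0.15,0,0,0],[0,0,0.3,0,0,0],[0,0,0.4,0,0,0],[0,0,0.4,0,0,0],[0,0,0.3,0,0,0],[0,0,0.2,0,0,0],[0,0,0.14,0,0,0],[0,0,0.08,0,0,0]],
  ],
)

```text
clock: 36.35
eef_pos: [0.4881, 0.0356, -0.007]
tool_rot: [0.707, 0.707, 0.0, 0.0]
ft_force: [0.1, 0.4, 0.3]
grip_width: 0.025
```

Call:
send_rows(
  increments=[
    [[0,0,0.01,0,0,0],[0,0,0,0,0,0],[0,0,0,0,0,0]],
  ],
)

```text
clock: 36.72
eef_pos: [0.4883, 0.0356, -0.0069]
tool_rot: [0.707, 0.707, 0.0, 0.0]
ft_force: [0.2, 0.2, -0.1]
grip_width: 0.0254
```

Call:
send_rows(
  increments=[
    [[0,0,0.02,0,0,0],[0,0,0,0,0,0]],
  ],
)

```text
clock: 36.98
eef_pos: [0.4882, 0.0356, -0.008]
tool_rot: [0.707, 0.707, 0.0, 0.0]
ft_force: [0.2, 0.7, 2.0]
grip_width: 0.0249
```

Call:
send_rows(
  increments=[
    [[0,0,0,0,0,0],[0,0,0,0,0,0],[0,0,0,0,0,0],[0,0,0,0,0,0]],
  ],
  grip=0.4,
)

```text
clock: 37.48
eef_pos: [0.4879, 0.0356, -0.0084]
tool_rot: [0.707, 0.707, -0.0, -0.0]
ft_force: [-0.2, 0.3, -0.1]
grip_width: 0.0512
```

Call:
send_rows(
  increments=[
    [[0,0,-0.2,0,0,0],[0,0,-0.4,0,0,0],[0,0,-0.5,0,0,0],[0,0,-0.5,0,0,0],[0,0,-0.5,0,0,0],[0,0,0,0,0,0]],
  ],
)

```text
clock: 38.22
eef_pos: [0.49, 0.0357, 0.0993]
tool_rot: [0.707, 0.707, 0.002, 0.002]
ft_force: [0.3, -0.7, -0.0]
grip_width: 0.0512
```

```bash
python3 - <<'E'
from tip import *
look("pics/w20.png",[])
E
```

```text
[0.49   0.0357 0.0993] 0.0512267299716909 [ 0.3 -0.7 -0. ]
```

View pics/w20.png

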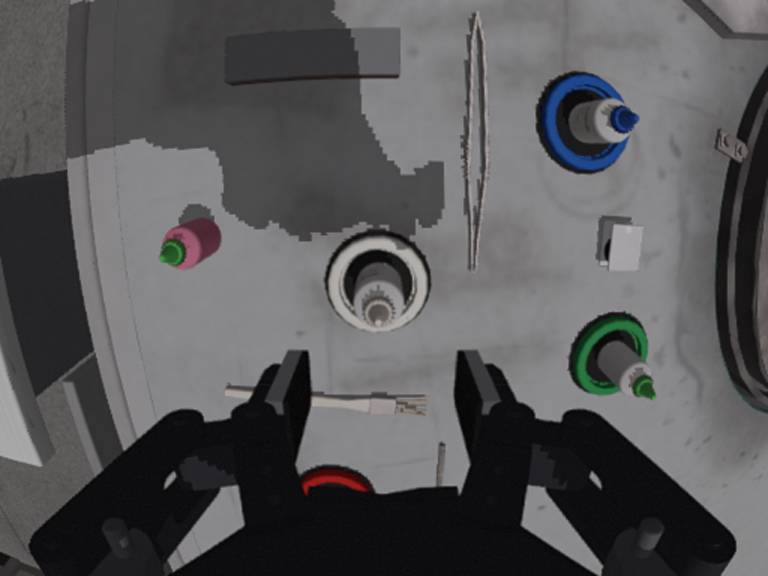

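The white bottle is upright in the white stand (380,290). Last is the red bottle, from black to red.

Call:
send_rows(
  increments=[
    [[0.25,-0.04,0,0,0,0],[0.5,-0.08,0,0,0,0],[0.7,-0.1,0,0,0,0],[0.8,-0.13,0,0,0,0],[0.8,-0.13,0,0,0,0],[0.6,-0.1,0,0,0,0],[0.35,-0.06,0,0,0,0],[0.12,-0.02,0,0,0,0]],
  ],
)

```text
clock: 39.28
eef_pos: [0.4541, 0.2423, 0.0959]
tool_rot: [0.707, 0.708, -0.001, -0.0]
ft_force: [0.3, -0.4, -0.3]
grip_width: 0.0511
```

Call:
send_rows(
  increments=[
    [[0,0,0,0,0,0],[0,0,0,0,0,0]],
  ],
)

```text
clock: 39.52
eef_pos: [0.455, 0.2406, 0.0966]
tool_rot: [0.708, 0.707, -0.0, 0.0]
ft_force: [0.4, -0.2, 0.1]
grip_width: 0.0513
```

```bash
python3 - <<'E'
from tip import *
look("pics/w21.png",[(.455,.242,.071)]+ring(.455,.242,.014,.042))
E
```

```text
[0.455  0.2406 0.0966] 0.05133986476324089 [ 0.4 -0.2  0.1]
```

View pics/w21.png

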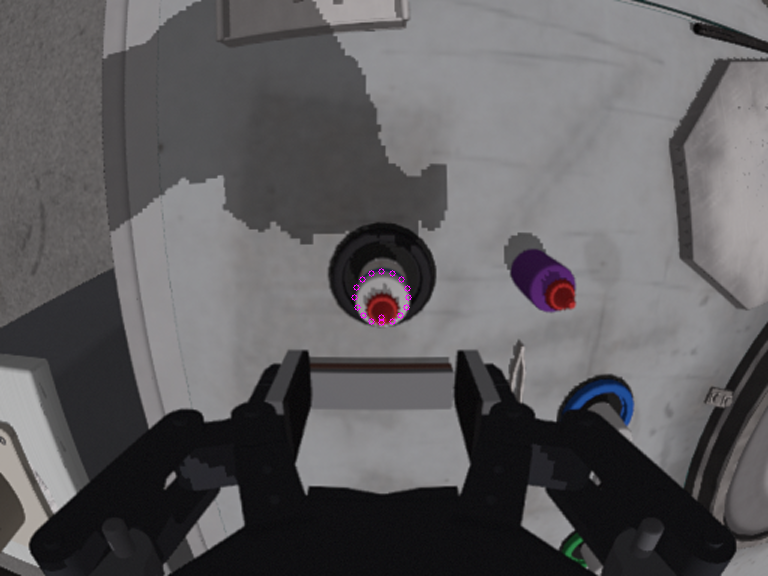

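Call:
send_rows(
  increments=[
    [[0.03,0,0.2,0,0,0],[0,0,0.4,0,0,0],[0,0,0.5,0,0,0],[0,0,0.4,0,0,0],[0,0,0.3,0,0,0],[0,0,0.2,0,0,0],[0,0,0.08,0,0,0],[0,0,0,0,0,0]],
  ],
)

```text
clock: 40.58
eef_pos: [0.4551, 0.2432, -0.0072]
tool_rot: [0.707, 0.707, 0.0, 0.0]
ft_force: [-0.3, -0.3, 0.5]
grip_width: 0.0513
```

Call:
send_rows(
  increments=[
    [[0,0,0,0,0,0],[0,0,0,0,0,0],[0,0,0,0,0,0],[0,0,0,0,0,0],[0,0,0,0,0,0]],
  ],
  grip=1,
)

```text
clock: 41.2
eef_pos: [0.4556, 0.2435, -0.0065]
tool_rot: [0.707, 0.707, 0.001, 0.0]
ft_force: [0.4, -0.6, 6.4]
grip_width: 0.0259
```

Call:
send_rows(
  increments=[
    [[0,0,-0.1,0,0,0],[0,0,-0.2,0,0,0],[0,0,-0.3,0,0,0],[0,0,-0.4,0,0,0],[0,0,-0.4,0,0,0],[0,0,-0.3,0,0,0],[0,0,-0.2,0,0,0],[0,0,-0.1,0,0,0]],
  ],
)

```text
clock: 42.2
eef_pos: [0.455, 0.2432, 0.0933]
tool_rot: [0.707, 0.707, 0.0, 0.0]
ft_force: [0.0, 0.0, -1.3]
grip_width: 0.0256
```

Call:
send_rows(
  increments=[
    [[-0.15,0,0,0,0,0],[-0.3,0,0,0,0,0],[-0.5,0,0,0,0,0],[-0.6,-0.02,0,0,0,0],[-0.7,-0.02,0,0,0,0],[-0.7,-0.01,0,0,0,0],[-0.7,0,0,0,0,0],[-0.7,0,0,0,0,0]],
  ],
)

```text
clock: 43.2
eef_pos: [0.4513, 0.0235, 0.0921]
tool_rot: [0.707, 0.707, -0.001, -0.0]
ft_force: [0.3, 0.4, -0.6]
grip_width: 0.026
```

Call:
send_rows(
  increments=[
    [[-0.7,0,0,0,0,0],[-0.7,0,0,0,0,0],[-0.6,0,0,0,0,0],[-0.5,0,0,0,0,0],[-0.4,0,0,0,0,0],[-0.3,0,0,0,0,0],[-0.12,0,0,0,0,0],[0,0,0,0,0,0]],
  ],
)

```text
clock: 44.2
eef_pos: [0.4521, -0.1405, 0.0925]
tool_rot: [0.707, 0.707, -0.0, -0.0]
ft_force: [-0.5, 0.4, 0.1]
grip_width: 0.026
```

Call:
send_rows(
  increments=[
    [[0,0,0,0,0,0],[0,0,0,0,0,0]],
  ],
)

```text
clock: 44.45
eef_pos: [0.4524, -0.1398, 0.0927]
tool_rot: [0.707, 0.707, 0.0, -0.0]
ft_force: [-0.2, -0.4, 0.3]
grip_width: 0.0261
```

```bash
python3 - <<'E'
from tip import *
look("pics/w22.png",ring(.4525,-.1405,.030,.010))
E
```

```text
[ 0.4524 -0.1398  0.0927] 0.026104119152362423 [-0.2 -0.4  0.3]
```

View pics/w22.png

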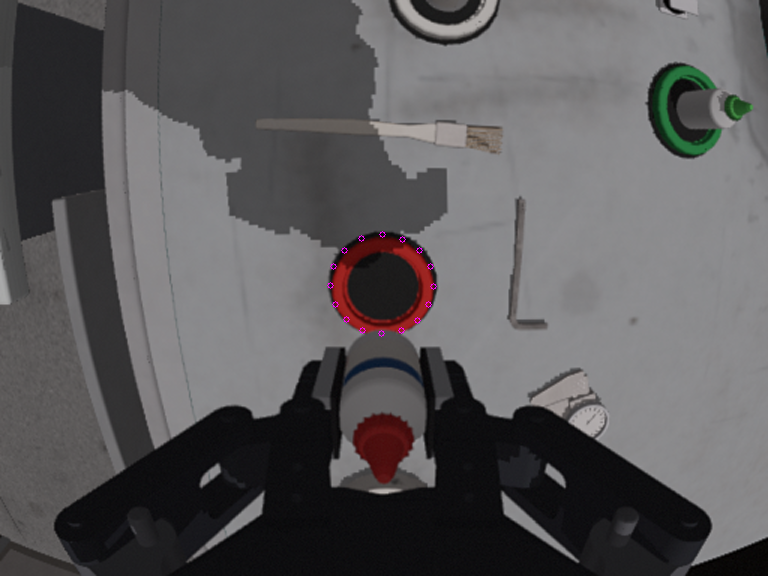

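Centred over the red stand at (383,285), so I'm lowering to the height at which it was gripped, about z = -0.0068.

Call:
send_rows(
  increments=[
    [[0,0.01,0.15,0,0,0],[0,0,0.3,0,0,0],[0,0,0.4,0,0,0],[0,0,0.4,0,0,0],[0,0,0.3,0,0,0],[0,0,0.2,0,0,0],[0,0,0.14,0,0,0],[0,0,0.08,0,0,0]],
  ],
)

```text
clock: 45.5
eef_pos: [0.453, -0.1404, -0.006]
tool_rot: [0.707, 0.707, 0.0, 0.0]
ft_force: [-0.6, -0.4, -0.7]
grip_width: 0.0258
```

Call:
send_rows(
  increments=[
    [[0,0,0.01,0,0,0],[0,0,0,0,0,0],[0,0,0,0,0,0]],
  ],
)

```text
clock: 45.88
eef_pos: [0.4532, -0.1405, -0.0059]
tool_rot: [0.707, 0.707, 0.0, 0.0]
ft_force: [0.2, -0.7, -0.6]
grip_width: 0.0261
```

Call:
send_rows(
  increments=[
    [[0,0,0.02,0,0,0],[0,0,0,0,0,0]],
  ],
)

```text
clock: 46.12
eef_pos: [0.4533, -0.1406, -0.0065]
tool_rot: [0.707, 0.707, 0.0, 0.0]
ft_force: [-1.2, 0.3, 4.8]
grip_width: 0.026
```

Call:
send_rows(
  increments=[
    [[0,0,0,0,0,0],[0,0,0,0,0,0],[0,0,0,0,0,0],[0,0,0,0,0,0]],
  ],
  grip=0.4,
)

```text
clock: 46.62
eef_pos: [0.4528, -0.1404, -0.0074]
tool_rot: [0.707, 0.707, -0.0, -0.0]
ft_force: [0.3, 0.4, 0.1]
grip_width: 0.0515
```

Call:
send_rows(
  increments=[
    [[0,0,-0.2,0,0,0],[0,0,-0.4,0,0,0],[0,0,-0.5,0,0,0],[0,0,-0.5,0,0,0],[0,0,-0.5,0,0,0],[0,0,-0.5,0,0,0],[0,0,-0.4,0,0,0],[0,0,0,0,0,0]],
  ],
)

```text
clock: 47.62
eef_pos: [0.4543, -0.1409, 0.1448]
tool_rot: [0.707, 0.707, 0.001, 0.002]
ft_force: [0.6, -0.5, 0.2]
grip_width: 0.0514
```

Call:
send_rows(
  increments=[
    [[-0.3,-0.2,0,0,0,0],[-0.6,-0.4,0,0,0,0],[-0.7,-0.4,0,0,0,0],[-0.7,-0.4,0,0,0,0],[-0.5,-0.4,0,0,0,0],[-0.2,-0.2,0,0,0,0],[0,0,0,0,0,0],[0,0,0,0,0,0]],
  ],
)

```text
clock: 48.62
eef_pos: [0.3531, -0.2898, 0.1425]
tool_rot: [0.707, 0.707, 0.0, -0.0]
ft_force: [0.5, 0.2, -0.3]
grip_width: 0.0511
```

```bash
python3 - <<'E'
from tip import *
scene("pics/sf.png",150,360,140,300,3.7)
c=camera("top"); cv2.imwrite("pics/tf.png",cv2.resize(c["color"][125:275,155:365,::-1],None,fx=3.8,fy=3.8,interpolation=cv2.INTER_CUBIC))
print(get_obs()["clock"])
E
```

```text
48.725
```

View pics/sf.png

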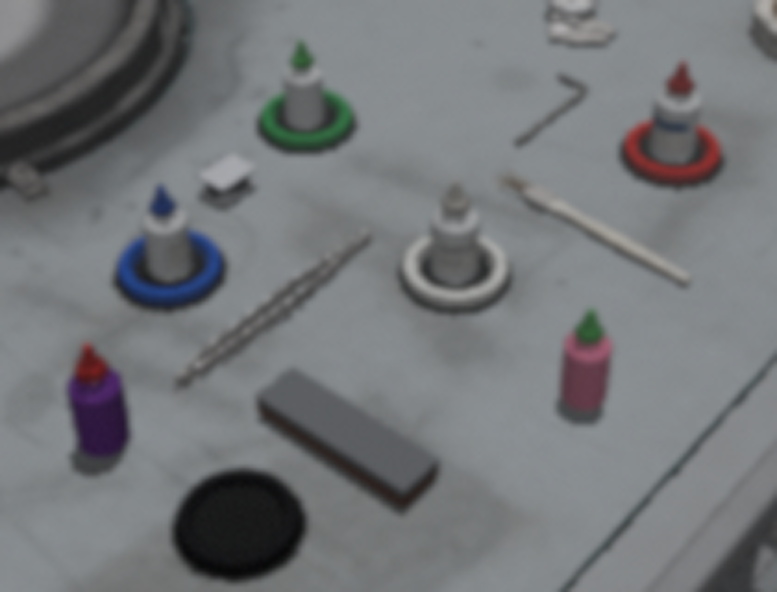

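View pics/tf.png

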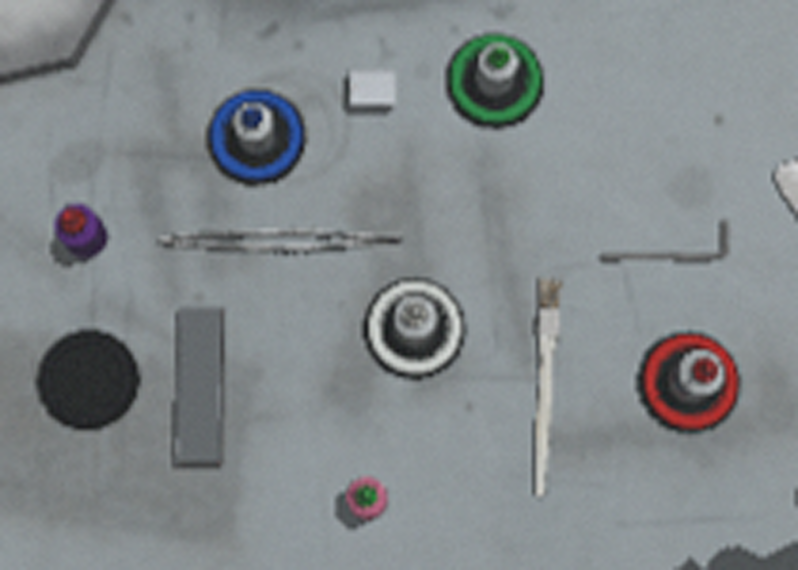

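In both views all four bottles are upright in the stands of their own colour: blue (253,118), green (498,57), white (414,315) and red (704,370) in the top crop. The black stand is empty and the look-alikes are where they were. I'm handing in.

```bash
python3 -c "
from workcell import *
print(job_done())"
```

```text
the job is handed in; nothing more can be done
None
```

All four bottles now stand upright in the stand of their own cap colour, and the job was handed in at about 49 s of the 128 s allowed. I parked red in the black stand, moved blue, green and white home in turn, then brought red to the red stand.

The last scene and top pictures show the black stand empty and the purple and pink look-alikes where they were. The gripper was open and clear of everything. The largest wrist force I read between moves was about 11 N.

**Fingertip height:** the stated tool geometry did not match what I saw. The fingertips sat about 20 to 28 mm behind the TCP, not 8 mm ahead of it. Because of that, my first close on the red bottle pinched its shoulder. I reopened, measured the tips with the wrist and scene cameras, and gripped lower, after which every grasp held. The red bottle stayed standing throughout.

**Grip opening:** the reading while holding a bottle was about 2 mm under its stated diameter (26 mm for the 28 mm bottle, for example).

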